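# Sort the mixed sauce pots into their racks

## Task

The lidded sauce pots for the croquette packs have got mixed up on the packing counter. Sort them back into the pot racks: the two large round pots into the rack with large round holes, the two small round pots into the rack with small round holes and the oblong pot into the rack with rectangular holes, each standing upright right down in a hole of its own. Keep the pots upright all the while so that nothing leaks, and leave the salt shaker and the spray bottle standing where they are.

Things in the scene. Friction and masses are not known exactly. Their poses are not given: they have to be found in the camera images.
- pot_large_a: One large round sauce pot, white paper with a brown kraft snap lid, 42 high: foot 48 across, tapering out to 60 under the lid; lid 66 across, 6 thick (the top 6 mm), a thin pull tab at -x does not hinder fingers. Stands upright on the table, about 70 g. Origin at the centre of its underside, z up. Grip across the lid.
- pot_large_b: Other large round sauce pot, white paper with a brown kraft snap lid, 42 high: foot 48 across, tapering out to 60 under the lid; lid 66 across, 6 thick (the top 6 mm), a thin pull tab at -x does not hinder fingers. Stands upright on the table, about 70 g. Origin at the centre of its underside, z up. Grip across the lid.
- pot_small_a: One small round sauce pot, white paper with a brown kraft snap lid, 34 high: foot 30 across, tapering out to 42 under the lid; lid 48 across, 6 thick (the top 6 mm), a thin pull tab at -x does not hinder fingers. Stands upright on the table, about 35 g. Origin at the centre of its underside, z up. Grip across the lid.
- pot_small_b: Other small round sauce pot, white paper with a brown kraft snap lid, 34 high: foot 30 across, tapering out to 42 under the lid; lid 48 across, 6 thick (the top 6 mm), a thin pull tab at -x does not hinder fingers. Stands upright on the table, about 35 g. Origin at the centre of its underside, z up. Grip across the lid.
- pot_oblong: Oblong sauce pot, white paper with a brown kraft rectangular snap lid, 38 high: body 34 (x) by 54 (y), straight; lid 46 (x) by 66 (y), 6 thick (the top 6 mm), a thin pull tab at +y. Stands upright on the table, about 60 g. Origin at the centre of its underside, z up, y along its length. Grip across the 46 mm of the lid.
- rack_large: Pot rack, steel top over a black base, with two round holes of 63 at y = +41 and -41, x = 0. 84 (x) by 172 (y), 18 high, does not move: pots stand on a lower deck 3 above the rack's underside and are held by the holes of the upper deck (13 to 18 high). Origin at the centre of its underside, z up, y along the row of holes. A large pot's lid top is 45 high when seated.
- rack_small: Pot rack, steel top over a black base, with three round holes of 44 at y = +55, 0 and -55, x = 0. 84 (x) by 172 (y), 18 high, does not move: pots stand on a lower deck 3 above the rack's underside and are held by the holes of the upper deck (13 to 18 high). Origin at the centre of its underside, z up, y along the row of holes. A small pot's lid top is 37 high when seated.
- rack_oblong: Pot rack, steel top over a black base, with two rectangular holes of 49 (x) by 69 (y) at y = +41 and -41, x = 0. 84 (x) by 172 (y), 18 high, does not move: pots stand on a lower deck 3 above the rack's underside and are held by the holes of the upper deck (13 to 18 high). Origin at the centre of its underside, z up, y along the row of holes. The oblong pot goes in lengthwise along y.
- salt_shaker: Bystander: clear salt shaker with a grey-white domed top, loose, 44 across and 90 high, standing among the pots. Origin at the centre of its underside.
- trigger_spray: Bystander: white spray bottle with a red trigger head, loose, 109 by 71 and 222 high, standing to the right of the racks. Origin near the centre of its underside.
Mind the look-alikes: they are no part of the job. What is shaped like the pot_small_a but red is not meant.

How it is judged:
At the end, for the whole second after the job is handed in: All five pots stand in holes of the rack of their own kind: each within 9 mm of its hole's centre along both rack directions, on the lower deck (underside less than 6 mm above the rack's underside), upright within 0.12 rad, at rest and let go ((y of pot_large_a in the frame of rack_large between 0.032 and 0.05 m or y of pot_large_a in the frame of rack_large between -0.05 and -0.032 m) and x of pot_large_a in the frame of rack_large between -0.009 and 0.009 m and z of pot_large_a in the frame of rack_large between 0 and 0.006 m and angle between each of pot_large_a, pot_large_b, pot_small_a, pot_small_b, pot_oblong's own z axis and vertical below 0.12 rad and linear speed of each of pot_large_a, pot_large_b, pot_small_a, pot_small_b, pot_oblong below 0.02 m/s and (y of pot_large_b in the frame of rack_large between 0.032 and 0.05 m or y of pot_large_b in the frame of rack_large between -0.05 and -0.032 m) and x of pot_large_b in the frame of rack_large between -0.009 and 0.009 m and z of pot_large_b in the frame of rack_large between 0 and 0.006 m and (y of pot_small_a in the frame of rack_small between 0.046 and 0.064 m or y of pot_small_a in the frame of rack_small between -0.009 and 0.009 m or y of pot_small_a in the frame of rack_small between -0.064 and -0.046 m) and x of pot_small_a in the frame of rack_small between -0.009 and 0.009 m and z of pot_small_a in the frame of rack_small between 0 and 0.006 m and (y of pot_small_b in the frame of rack_small between 0.046 and 0.064 m or y of pot_small_b in the frame of rack_small between -0.009 and 0.009 m or y of pot_small_b in the frame of rack_small between -0.064 and -0.046 m) and x of pot_small_b in the frame of rack_small between -0.009 and 0.009 m and z of pot_small_b in the frame of rack_small between 0 and 0.006 m and (y of pot_oblong in the frame of rack_oblong between 0.032 and 0.05 m or y of pot_oblong in the frame of rack_oblong between -0.05 and -0.032 m) and x of pot_oblong in the frame of rack_oblong between -0.009 and 0.009 m and z of pot_oblong in the frame of rack_oblong between 0 and 0.006 m); the robot touches nothing.
It fails at once if a pot is tipped by more than 0.7 rad (about 40 degrees) (angle between any of pot_large_a, pot_large_b, pot_small_a, pot_small_b, pot_oblong's own z axis and vertical above 0.7 rad).
It fails at once if the salt shaker or the spray bottle is moved by more than 40 mm or knocked over (distance of any of salt_shaker, trigger_spray from where it was at the start of the episode above 0.04 m or angle between any of salt_shaker, trigger_spray's own z axis and vertical above 0.5 rad).
It also fails if it takes over 112 s, if anything falls off the work surface, if the arm or the gripper's body presses on something with over 40 N, if the wrist force passes 120 N, or if a joint passes its speed limit or range.

## Robot

A 6-joint arm with a two-finger parallel gripper is mounted at the origin on a cart in front of the work surface, level with it; the furniture and walls round the work are solid. World frame = base frame: x ahead of the robot, y to its left, z up, the work surface at z = 0. Lengths are in m, angles in rad, forces in N, time in s.
With the tool pointing down it reaches from about 0.35 to 0.8 m from the base axis. Payload 7.3 kg.
Tool frame: the origin (TCP) lies at the very end of the fingers, on their centre line; the grasp point (between the pads) lies 19 mm behind it (robot.pinch_z is the distance from the TCP to the grasp point, in m); y points along the fingers, x is the direction in which the jaws open and shut, and the axes are right-handed (so a half turn about y gives the same grasp; the last joint's range is limited). The gripper opens to 85 mm and grips with 20 to 120 N. Pads are 22 mm wide; open, the fingers measure 114 mm over their backs; the gripper's body (76 mm by 85 mm) begins 54 mm behind the grasp point. The pads swing forward as they close: fully open they stand 13 mm farther back than shut.
Start: joints at [1.122, 0.342, 1.524, -0, 1.275, -0.146], TCP at [0.157, 0.501, 0.208] pointing down, gripper open.
Joint ranges: [-2.53, 2.53], [-0.77, 2.02], [0.04, 2.7], [-1, 4.14], [0.28, 2.66], [-3.11, 3.11]. Speed limits (rad/s): [2.57, 2.57, 3.14, 3.14, 3.14, 3.14].

## Interface

Orientations are given as [roll, pitch, yaw] about the fixed x, y, z axes, in that order (R = Rz(yaw) Ry(pitch) Rx(roll)).
In Python, from cell import robot, eyes, sign_off gives the robot as it stands.
- The arm moves only by the tool arm_command, never from a script. Its arguments are lists of equal length, an entry for each row: "claw": the closure, from 0 (fully open) to 1 (shut); "travel": the shift along the tool's x, y, z in cm, a list of three; "dr": the turn, a rotation vector about the tool's x, y, z in degrees, a list of three. In form: {"claw": [claw, ...], "travel": [[dx, dy, dz], ...], "dr": [[wx, wy, wz], ...]}. A call has 1 to 10 rows; each row shifts and turns the commanded pose from where the row before left it, along the tool's axes as they then stand; what a row does not reach is not made up. A row lasts 1/8 s, in which the tool goes at most 62.5 mm and 10.7 degrees, less where a joint would pass 70% of its speed; a pose out of reach is approached as far as the arm can. A call with a gripper value outside its range is refused whole. The fingers move at their own pace and stop on an object; "squeeze" is the grip in N (left out, the last holds). Time passes only in rows, so rows that do not move let the fingers close. It gives the time, the measured TCP pose, the force and the opening at its end, in the units of the state.
- robot.read_state(): the state, without advancing time (a new reading comes with each control period).
- eyes.grab_frame(name): name is "scene" or "side" or "wrist"; returns the picture (384x512x3 uint8, red, green, blue); there is no depth.
- eyes.calibration(name): a dict with "fx", "fy", "cx", "cy" (pixels), "R" (3x3) and "t" (3): a world point X has camera coordinates R X + t. Camera axes: x right, y down, z forward; pixel columns grow to the right and rows downward; lengths in m; the calibration is good to about 2 mm. A picture is of the moment at which its call begins: read the wrist's pose just before it. calibration takes no time and is no camera call; for the wrist camera it gives the pose at the moment of the call.
- sign_off(): hands the job in, once; it reports no verdict.
Trained networks look in the newest picture that a camera, given by its name, has taken for a name from the list of things; names that differ only in an ending like _2 or _b are one class to them, and where a whole thing is asked for, a point or a joint stands for the part that bears it (a point fixed in the world has none). Each returns a list of dicts, best first, with "confidence" (0 to 1); they miss things now and then, are a little off and sometimes report something else, mostly with a low value. They report only what shows in the picture. A call takes as long as a camera call. They do not tell look-alikes from the thing itself.
- eyes.boxes_of(camera, target): "box" ([left, top, right, bottom] in pixels, round what is visible of it).
The state is a dict: "time": time; "joints": joint angles; "joint_velocities": joint speeds; "joint_efforts": joint torques, N m; "tool_pos": TCP position; "orientation": TCP orientation; "contact_force": force on the tool from outside, world axes, zero at the start; "ft_torque": the same for the moment, N m; "finger_gap": finger opening in m.
Only numpy, scipy, OpenCV 4.12 (cv2) and the standard library are available. Lean on these libraries where they do the work, as an engineer would, in place of code of your own. Each camera call takes 0.05 s, during which the arm holds its last target.

## Working session

There is one attempt and no reset: what is moved stays moved. The work goes in short steps, Python scripts to look and compute and a tool call to move; the robot and the scene stay as the last step left them, time stands still between calls to the robot, and variables do not carry over. Pictures are saved under pics/ and viewed, and the job is handed in when it is done.

Besides the shell and the picture viewer there is one more tool, called after "Request:" as a command line: name --argument value ..., lists and objects as JSON in quotes. arm_command: Moves the arm, as the interface text tells. Its arguments: {"type":"object","properties":{"claw":{"type":"array"},"travel":{"type":"array"},"dr":{"type":"array"},"squeeze":{"type":"number"}},"required":["claw","travel","dr"]}

```bash
ls; mkdir -p pics
python3 - <<'E'
from cell import robot, eyes
import cv2
print(robot.read_state())
for n in ["scene","side","wrist"]:
    f=eyes.grab_frame(n); cv2.imwrite(f"pics/{n}0.png",f[:,:,::-1]); print(n,eyes.calibration(n))
E
```

```text
pics
{'time': 0.0, 'joints': array([ 1.12199465e+00,  3.42715238e-01,  1.52504383e+00,  3.84701177e-06,
        1.27542289e+00, -1.45988795e-01]), 'joint_velocities': array([ 0.00132388, -0.0005759 ,  0.00202117, -0.00056698,  0.00273038,
        0.0001484 ]), 'joint_efforts': array([-3.44555756e-04, -4.33677900e+01, -2.46012247e+01, -2.92839031e-04,
        7.90644495e-03,  1.22611800e-05]), 'tool_pos': array([0.15632946, 0.50070511, 0.20682053]), 'orientation': array([-1.57056149,  0.00157186,  1.26798251]), 'contact_force': array([ 0.94891254,  0.3498744 , -0.00956498]), 'ft_torque': array([-0.00904027,  0.01343948,  0.03922831]), 'finger_gap': 0.0857143801247844}
scene {'fx': 431.5889806619334, 'fy': 431.5889806619334, 'cx': 246.6981578043723, 'cy': 196.25525193777088, 'R': array([[ 0.7103022 , -0.70380623, -0.01129488],
       [-0.45430368, -0.4461221 , -0.77109224],
       [ 0.53766062,  0.55283982, -0.63662327]]), 't': array([-0.4249183 ,  0.22280588,  1.05965107])}
side {'fx': 460.6039675034712, 'fy': 460.6039675034712, 'cx': 255.30636008640926, 'cy': 194.64831452484557, 'R': array([[-0.98860008, -0.14904207,  0.02136221],
       [-0.10147942,  0.55475331, -0.82580306],
       [ 0.11122864, -0.8185568 , -0.56355387]]), 't': array([0.49230466, 0.15171164, 1.42790712])}
wrist {'fx': 280.0947609388172, 'fy': 280.0947609388172, 'cx': 253.98196462022742, 'cy': 186.9864013232494, 'R': array([[ 0.29778853,  0.95463082, -0.00140692],
       [ 0.92141417, -0.28704087,  0.26192264],
       [ 0.24963558, -0.07929392, -0.96508785]]), 't': array([-0.52406596, -0.03406982,  0.37816923])}
```

View pics/scene0.png

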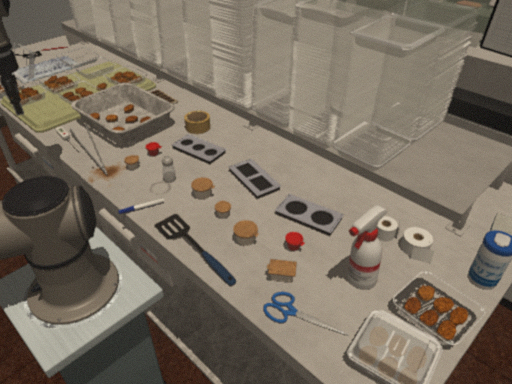

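View pics/side0.png

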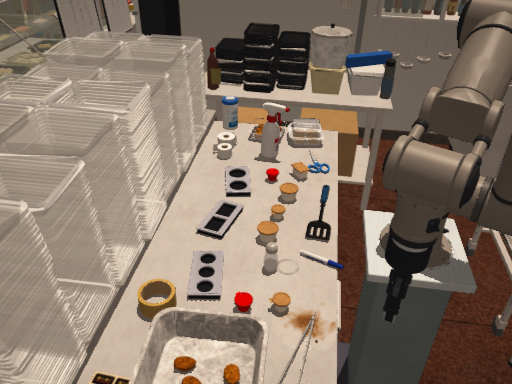

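View pics/wrist0.png

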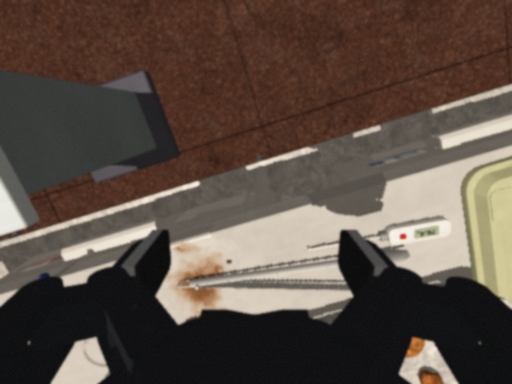

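```bash
cat > h.py <<'E'
import numpy as np, cv2
from cell import robot, eyes
def ray(cal,u,v,z):
    R=cal['R'];t=cal['t'];c=-R.T@t
    d=R.T@np.array([(u-cal['cx'])/cal['fx'],(v-cal['cy'])/cal['fy'],1.])
    return c+d*(z-c[2])/d[2]
def proj(cal,X):
    p=(cal['R']@np.atleast_2d(X).T).T+cal['t']
    return np.c_[p[:,0]/p[:,2]*cal['fx']+cal['cx'],p[:,1]/p[:,2]*cal['fy']+cal['cy']]
E
python3 - <<'E'
from h import *
s=cv2.imread('pics/scene0.png'); cv2.imwrite('pics/sc_crop.png',cv2.resize(s[120:310,100:360],None,fx=3,fy=3,interpolation=cv2.INTER_CUBIC))
s=cv2.imread('pics/side0.png'); cv2.imwrite('pics/si_crop.png',cv2.resize(s[130:320,160:360],None,fx=3,fy=3,interpolation=cv2.INTER_CUBIC))
cs=eyes.calibration('scene');cd=eyes.calibration('side')
P=[('small1',132,160,.034),('red',152,147,.034),('largeA',203,185,.042),('small2',222,208,.034),('largeB',245,230,.042),('red2',293,240,.034),('obl',282,268,.038),('rs',199,148,.018),('ro',254,178,.018),('rl',309,213,.018),('salt',168,180,0),('spray',365,280,0)]
Q={'small1':(281,299),'largeA':(268,229),'small2':(278,211),'largeB':(289,188),'obl':(300,170),'rs':(206,274),'ro':(220,218),'rl':(237,180)}
for n,u,v,z in P:
    print(n,ray(cs,u,v,z).round(3), ray(cd,*Q[n],z).round(3) if n in Q else '')
E
```

```text
small1 [0.383 0.318 0.034] [0.382 0.33  0.034]
red [0.475 0.336 0.034] 
largeA [0.454 0.041 0.042] [0.451 0.06  0.042]
small2 [ 0.429 -0.071  0.034] [ 0.431 -0.048  0.034]
largeB [ 0.406 -0.188  0.042] [ 0.408 -0.178  0.042]
red2 [ 0.474 -0.298  0.034] 
obl [ 0.379 -0.344  0.038] [ 0.379 -0.312  0.038]
rs [0.598 0.235 0.018] [0.597 0.258 0.018]
ro [ 0.609 -0.022  0.018] [0.613 0.001 0.018]
rl [ 0.601 -0.251  0.018] [ 0.601 -0.233  0.018]
salt [0.424 0.185 0.   ] 
spray [ 0.52  -0.494  0.   ]
```

View pics/sc_crop.png

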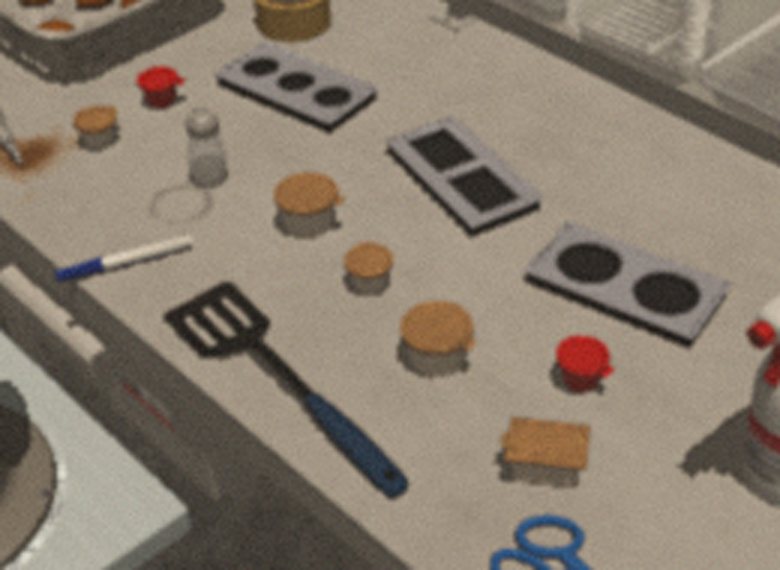

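View pics/si_crop.png

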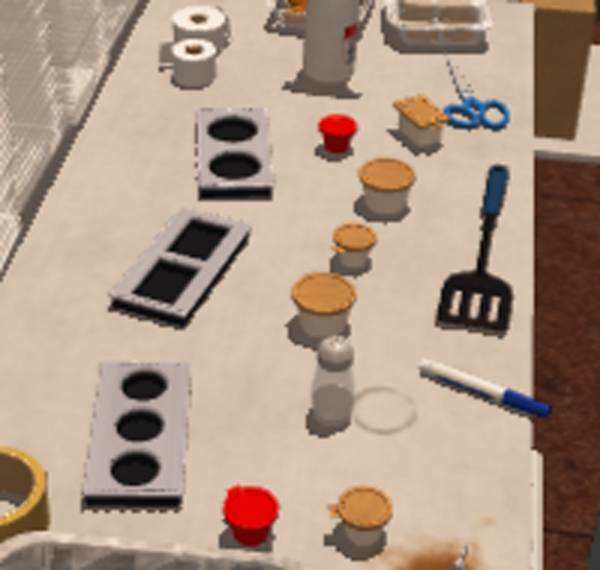

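```bash
cat >> h.py <<'E'
from scipy.spatial.transform import Rotation as Ro
def plan(target,yaw=None):
    s=robot.read_state(); R=Ro.from_euler('xyz',s['orientation']); p=s['tool_pos']
    y=s['orientation'][2]
    print('at',p.round(4),'rpy',s['orientation'].round(3),'t',round(s['time'],2),'gap',round(s['finger_gap'],4),'F',s['contact_force'].round(1))
    if yaw is not None:
        Rt=Ro.from_euler('xyz',[-np.pi/2,0,yaw]); rv=(R.inv()*Rt).as_rotvec(degrees=True)
        d=(yaw-y+np.pi)%(2*np.pi)-np.pi; print('turn rotvec deg',rv.round(2)); R=Rt
    print('travel cm (after turn)',(R.inv().apply(np.array(target)-p)*100).round(2))
E
python3 - <<'E'
from h import *
s=robot.read_state();R=Ro.from_euler('xyz',s['orientation']);c=eyes.calibration('wrist')
cc=-c['R'].T@c['t']; print('cam in tool',R.inv().apply(cc-s['tool_pos']),'fwd',R.inv().apply(c['R'][2]),'up',R.inv().apply(-c['R'][1]))
plan([0.5,0.15,0.3],0)
E
```

```text
cam in tool [-0.00030929 -0.16615978  0.06636669] fwd [-1.44439299e-04  9.65055335e-01 -2.62046142e-01] up [-4.15872130e-04  2.62046064e-01  9.65055277e-01]
at [0.1564 0.5008 0.207 ] rpy [-1.571e+00  1.000e-03  1.268e+00] t 0.15 gap 0.0855 F [ 0.6 -0.2 -0.8]
turn rotvec deg [ 4.000e-02  7.265e+01 -6.000e-02]
travel cm (after turn) [ 34.36  -9.3  -35.08]
```

Request:
arm_command --claw '[0, 0, 0, 0, 0, 0, 0]' --travel '[[0, -1.3, 0], [0, -1.3, 0], [0, -1.3, 0], [0, -1.3, 0], [0, -1.3, 0], [0, -1.3, 0], [0, -1.3, 0]]' --dr '[[0, 10.38, 0], [0, 10.38, 0], [0, 10.38, 0], [0, 10.38, 0], [0, 10.38, 0], [0, 10.38, 0], [0, 10.38, 0]]'

```text
time: 1.02
tool_pos: [0.1564, 0.501, 0.2986]
orientation: [-1.571, 0.0, -0.006]
contact_force: [-1.0, 0.1, 0.4]
finger_gap: 0.0853
```

Request:
arm_command --claw '[0, 0, 0, 0, 0, 0, 0, 0, 0, 0]' --travel '[[3.4, 0, -3.5], [3.4, 0, -3.5], [3.4, 0, -3.5], [3.4, 0, -3.5], [3.4, 0, -3.5], [3.4, 0, -3.5], [3.4, 0, -3.5], [3.4, 0, -3.5], [3.4, 0, -3.5], [3.4, 0, -3.5]]' --dr '[[0, 0, 0], [0, 0, 0], [0, 0, 0], [0, 0, 0], [0, 0, 0], [0, 0, 0], [0, 0, 0], [0, 0, 0], [0, 0, 0], [0, 0, 0]]'

```text
time: 2.28
tool_pos: [0.4973, 0.1498, 0.2983]
orientation: [-1.571, 0.0, -0.0]
contact_force: [0.4, 1.2, 0.2]
finger_gap: 0.0855
```

```bash
cat >> h.py <<'E'
def snap(name,tag):
    robot.read_state(); c=eyes.calibration(name); f=eyes.grab_frame(name)[:,:,::-1].copy(); cv2.imwrite(f'pics/{tag}.png',f); np.savez(f'pics/{tag}.npz',**c); return f,c
E
python3 - <<'E'
from h import *
plan([0.5,-0.1,0.25],0)
snap('wrist','w1')
E
```

```text
at [0.4973 0.1498 0.2983] rpy [-1.571  0.    -0.   ] t 2.27 gap 0.0855 F [0.4 1.2 0.2]
turn rotvec deg [-0.01 -0.01 -0.03]
travel cm (after turn) [  0.27   4.83 -24.98]
```

View pics/w1.png

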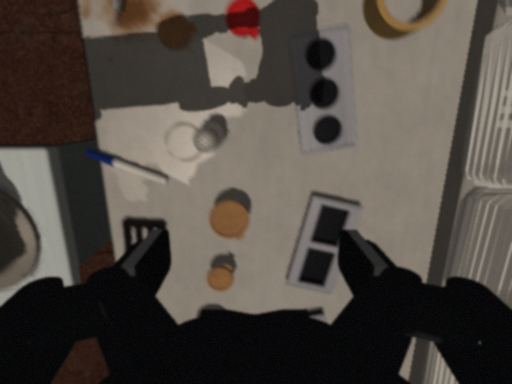

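Request:
arm_command --claw '[0, 0, 0, 0, 0, 0, 0]' --travel '[[0, 0, -5], [0, 0, -5], [0, 0, -5], [0, 0, -5], [0, 0, -5], [0, 0, -5], [0, 0, 0]]' --dr '[[0, 0, 0], [0, 0, 0], [0, 0, 0], [0, 0, 0], [0, 0, 0], [0, 0, 0], [0, 0, 0]]'

```text
time: 3.2
tool_pos: [0.496, -0.1517, 0.2977]
orientation: [-1.571, 0.001, -0.005]
contact_force: [0.6, 0.4, -0.4]
finger_gap: 0.0852
```

Run:
```python
from h import *
plan([0.5,-0.35,0.3],0)
snap('wrist','w2')
```

```text
at [ 0.496  -0.1517  0.2977] rpy [-1.571e+00  1.000e-03 -5.000e-03] t 3.2 gap 0.0852 F [ 0.6  0.4 -0.4]
turn rotvec deg [ 0.   -0.27 -0.07]
travel cm (after turn) [  0.4   -0.23 -19.83]
```

View pics/w2.png

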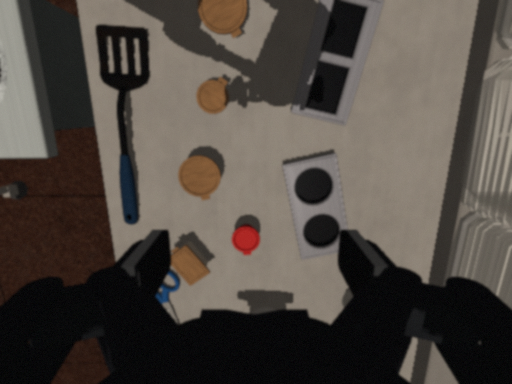

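```bash
cat > meas.py <<'E'
from h import *
import sys
def run(tag):
    f=cv2.imread(f'pics/{tag}.png'); c=dict(np.load(f'pics/{tag}.npz'))
    hsv=cv2.cvtColor(f,cv2.COLOR_BGR2HSV)
    m=cv2.inRange(hsv,(8,95,50),(22,255,255)); m=cv2.morphologyEx(m,cv2.MORPH_OPEN,np.ones((3,3),np.uint8))
    cs,_=cv2.findContours(m,cv2.RETR_EXTERNAL,cv2.CHAIN_APPROX_NONE)
    for k in cs:
        a=cv2.contourArea(k)
        if a<250: continue
        (u,v),(w,h),an=cv2.minAreaRect(k)
        M=cv2.moments(k); mu,mv=M['m10']/a,M['m01']/a
        b=cv2.boxPoints(((u,v),(w,h),an)); B=np.array([ray(c,*q,0.037)[:2] for q in b])
        e=[(np.linalg.norm(B[i+1]-B[i])*1e3).round(1) for i in (0,1)]; ang=[np.degrees(np.arctan2(*(B[i+1]-B[i])[::-1])).round(1) for i in (0,1)]
        print(tag,'lid px',round(mu),round(mv),'area',a,'pos centroid',ray(c,mu,mv,.037)[:2].round(4),'rect',ray(c,u,v,.037)[:2].round(4),e,ang)
    d=cv2.inRange(hsv,(0,0,0),(180,255,28)); d=cv2.morphologyEx(d,cv2.MORPH_OPEN,np.ones((5,5),np.uint8))
    cs,_=cv2.findContours(d,cv2.RETR_EXTERNAL,cv2.CHAIN_APPROX_NONE)
    for k in cs:
        a=cv2.contourArea(k)
        if a<300 or a>4000: continue
        (u,v),(w,h),an=cv2.minAreaRect(k)
        b=cv2.boxPoints(((u,v),(w,h),an)); B=np.array([ray(c,*q,0.018)[:2] for q in b])
        e=[(np.linalg.norm(B[i+1]-B[i])*1e3).round(1) for i in (0,1)]; ang=[np.degrees(np.arctan2(*(B[i+1]-B[i])[::-1])).round(1) for i in (0,1)]
        print(tag,'dark px',round(u),round(v),'area',a,'pos',ray(c,u,v,.018)[:2].round(4),e,ang)
for t in sys.argv[1:]: run(t)
E
python3 meas.py w1 w2
```

```text
w1 lid px 220 277 area 513.5 pos centroid [ 0.4387 -0.0622] rect [ 0.4375 -0.0618] [np.float64(42.7), np.float64(51.1)] [np.float64(-0.0), np.float64(-91.2)]
w1 lid px 229 219 area 1167.0 pos centroid [0.4565 0.0462] rect [0.4563 0.0468] [np.float64(65.7), np.float64(61.8)] [np.float64(70.5), np.float64(-19.4)]
w1 lid px 396 19 area 1391.5 pos centroid [0.6899 0.3369] rect [0.7018 0.3371] [np.float64(108.5), np.float64(45.5)] [np.float64(0.0), np.float64(-79.9)]
w1 lid px 135 15 area 923.0 pos centroid [0.3364 0.3417] rect [0.3364 0.34  ] [np.float64(52.2), np.float64(38.8)] [np.float64(0.0), np.float64(-95.3)]
w1 dark px 316 267 area 630.5 pos [ 0.6083 -0.0536] [np.float64(63.6), np.float64(40.7)] [np.float64(78.3), np.float64(-17.2)]
w1 dark px 328 130 area 392.0 pos [0.6122 0.1878] [np.float64(32.5), np.float64(35.4)] [np.float64(0.0), np.float64(-85.5)]
w1 dark px 322 92 area 504.5 pos [0.6008 0.2427] [np.float64(37.4), np.float64(36.0)] [np.float64(0.0), np.float64(-85.7)]
w1 dark px 319 54 area 585.5 pos [0.5917 0.2958] [np.float64(39.3), np.float64(37.2)] [np.float64(63.6), np
[... 576 characters left out ...]
at64(64.2), np.float64(43.5)] [np.float64(-0.3), np.float64(-90.7)]
w2 dark px 322 230 area 729.5 pos [ 0.6112 -0.2849] [np.float64(52.6), np.float64(54.2)] [np.float64(-0.2), np.float64(-85.8)]
w2 dark px 319 187 area 522.0 pos [ 0.6024 -0.2081] [np.float64(56.3), np.float64(36.8)] [np.float64(78.9), np.float64(-14.3)]
w2 dark px 326 87 area 1280.5 pos [ 0.6046 -0.0516] [np.float64(65.3), np.float64(44.9)] [np.float64(74.9), np.float64(-15.5)]
w2 dark px 123 70 area 2814.0 pos [ 0.302  -0.0264] [np.float64(70.1), np.float64(124.0)] [np.float64(1.8), np.float64(-93.5)]
w2 dark px 343 28 area 1524.5 pos [0.6234 0.0277] [np.float64(64.6), np.float64(45.7)] [np.float64(76.2), np.float64(-13.7)]
```

```bash
cat > holes.py <<'E'
from h import *
from scipy.optimize import least_squares
def fit(tag,guess,kind):
    f=cv2.imread(f'pics/{tag}.png'); c=dict(np.load(f'pics/{tag}.npz')); g=cv2.cvtColor(f,cv2.COLOR_BGR2GRAY)
    # rectified top-down patch 0.5mm/px at z=.018
    h=.045; n=180
    X,Y=np.meshgrid(np.linspace(guess[0]-h,guess[0]+h,n),np.linspace(guess[1]+h,guess[1]-h,n))
    uv=proj(c,np.c_[X.ravel(),Y.ravel(),np.full(X.size,.018)]).astype(np.float32).reshape(n,n,2)
    p=cv2.remap(g,uv[...,0],uv[...,1],cv2.INTER_CUBIC)
    ins=np.hypot(X-guess[0],Y-guess[1])<.016; 
    lo=np.median(p[ins]); ring=np.hypot(X-guess[0],Y-guess[1]); R={'s':.022,'l':.0315,'o':.03}[kind]
    hi=np.median(p[(ring>R+.003)&(ring<R+.009)]) if kind!='o' else np.percentile(p,60)
    m=(p<(lo+hi)/2).astype(np.uint8); 
    nl,lab=cv2.connectedComponents(m); m=(lab==lab[n//2,n//2]).astype(np.uint8)
    k=max(cv2.findContours(m,cv2.RETR_EXTERNAL,cv2.CHAIN_APPROX_NONE)[0],key=cv2.contourArea)
    if kind=='o':
        (u,v),s,a=cv2.minAreaRect(k); return np.array([guess[0]-h+u*2*h/(n-1),guess[1]+h-v*2*h/(n-1)]),np.array(s)*.5,a
    (u,v),s,a=cv2.fitEllipse(k)
    return np.array([guess[0]-h+u*2*h/(n-1),guess[1]+h-v*2*h/(n-1)]),np.array(s)*.5,lo,hi
if __name__=='__main__':
  for t,gs,k in [('w1',[(.5917,.2958),(.6008,.2427),(.6122,.1878)],'s'),('w2',[(.6112,-.2849),(.6024,-.2081)],'l'),('w1',[(.608,-.0536),(.6234,.0277)],'o'),('w2',[(.6046,-.0516),(.6234,.0277)],'o')]:
    P=[]
    for g in gs:
        r=fit(t,g,k); P.append(r[0]); print(t,k,[np.round(q,4) for q in r])
    d=P[-1]-P[0]; print('spacing',np.linalg.norm(d),'ang',np.degrees(np.arctan2(d[1],d[0])))
E
python3 holes.py
```

```text
w1 s [array([0.5919, 0.296 ]), array([39.8148, 40.8759]), np.float64(12.0), np.float64(53.0)]
w1 s [array([0.5859, 0.2544]), array([66.7007, 76.962 ]), np.float64(13.0), np.float64(106.0)]
w1 s [array([0.6116, 0.1878]), array([41.9047, 42.8275]), np.float64(21.0), np.float64(115.0)]
spacing 0.10999253409994454 ang -79.68108012048687
w2 l [array([ 0.618 , -0.2907]), array([59.7216, 88.4654]), np.float64(22.0), np.float64(125.0)]
w2 l [array([ 0.5933, -0.2058]), array([61.5901, 61.9865]), np.float64(24.0), np.float64(125.0)]
spacing 0.08844237856873399 ang 106.25633312544743
w1 o [array([ 0.6082, -0.0542]), array([46.8106, 66.7117]), np.float64(13.7716)]
w1 o [array([0.6397, 0.0203]), array([72.9753, 69.8164]), np.float64(13.6005)]
spacing 0.08084694933931207 ang 67.01277462841392
w2 o [array([ 0.6039, -0.0522]), array([48.7498, 65.8221]), np.float64(13.2849)]
w2 o [array([0.6234, 0.0317]), array([81.5, 89.5]), np.float64(90.0)]
spacing 0.08612012264815441 ang 76.92792693962242
```

Run:
```python
from h import *
plan([0.410,-0.183,0.13],0.2)
```

```text
at [ 0.4961 -0.1499  0.2979] rpy [-1.57e+00  1.00e-03 -3.00e-03] t 3.25 gap 0.0853 F [0.7 0.9 0.4]
turn rotvec deg [ -0.05 -11.63  -0.06]
travel cm (after turn) [-9.09 16.79 -1.53]
```

Request:
arm_command --claw '[0, 0, 0, 0, 0, 0, 0]' --travel '[[0, 0, 0], [0, 0, 0], [-2.3, 4.2, -0.4], [-2.3, 4.2, -0.4], [-2.3, 4.2, -0.4], [-2.2, 4.2, -0.3], [0, 0, 0]]' --dr '[[0, -5.8, 0], [0, -5.8, 0], [0, 0, 0], [0, 0, 0], [0, 0, 0], [0, 0, 0], [0, 0, 0]]'

```text
time: 4.12
tool_pos: [0.4078, -0.1797, 0.1284]
orientation: [-1.566, 0.005, 0.202]
contact_force: [-0.4, -0.2, 0.4]
finger_gap: 0.0856
```

```bash
python3 - <<'E'
from h import *
plan([0.410,-0.183,0.13],0.2)
snap('wrist','w3')
E
python3 meas.py w3
```

```text
at [ 0.4078 -0.1797  0.1284] rpy [-1.566  0.005  0.202] t 4.12 gap 0.0856 F [-0.4 -0.2  0.4]
turn rotvec deg [-0.29  0.13 -0.27]
travel cm (after turn) [ 0.15 -0.16 -0.37]
w3 lid px 193 304 area 962.0 pos centroid [ 0.37   -0.3238] rect [ 0.3695 -0.3223] [np.float64(47.1), np.float64(36.7)] [np.float64(38.2), np.float64(-59.0)]
w3 lid px 43 254 area 305.0 pos centroid [ 0.2109 -0.2957] rect [ 0.2093 -0.296 ] [np.float64(43.4), np.float64(25.3)] [np.float64(74.5), np.float64(-9.5)]
w3 lid px 16 238 area 505.5 pos centroid [ 0.1845 -0.2838] rect [ 0.1858 -0.2848] [np.float64(44.7), np.float64(36.8)] [np.float64(41.6), np.float64(-57.9)]
w3 lid px 9 174 area 266.5 pos centroid [ 0.1786 -0.218 ] rect [ 0.1797 -0.2151] [np.float64(19.6), np.float64(31.4)] [np.float64(14.8), np.float64(-87.5)]
w3 lid px 257 188 area 3639.5 pos centroid [ 0.4107 -0.184 ] rect [ 0.4103 -0.1832] [np.float64(64.4), np.float64(64.4)] [np.float64(56.4), np.float64(-33.0)]
w3 lid px 313 63 area 2364.0 pos centroid [ 0.4351 -0.066 ] rect [ 0.4351 -0.066 ] [np.float64(46.5), np.float64(45.9)] [np.float64(11.6), np.float64(-73.8)]
w3 dark px 419 236 area 2068.5 pos [ 0.5925 -0.2051] [np.float64(56.3), np.float64(57.7)] [np.float64(11.7), np.float64(-68.4)]
w3 dark px 488 91 area 3048.5 pos [ 0.6047 -0.0529] [np.float64(66.3), np.float64(43.6)] [np.float64(76.9), np.float64(-15.2)]
w3 dark px 172 64 area 2337.5 pos [ 0.3121 -0.089 ] [np.float64(65.3), np.float64(109.1)] [np.float64(11.5), np.float64(-80.7)]
```

View pics/w3.png

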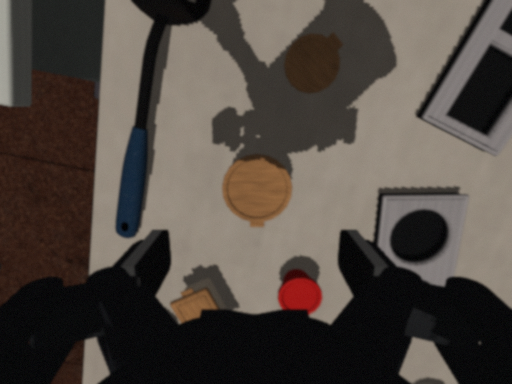

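Run:
```python
from h import *
plan([0.4103,-0.1835,0.018],0.2)
```

```text
at [ 0.4101 -0.1808  0.1304] rpy [-1.569e+00  1.000e-03  2.020e-01] t 4.17 gap 0.085 F [ 0.8 -0.2  0.8]
turn rotvec deg [-0.09  0.14 -0.05]
travel cm (after turn) [-0.04 11.24 -0.27]
```

Request:
arm_command --claw '[0, 0, 0, 0, 0, 0.4, 0.7, 1, 1, 1]' --travel '[[0, 3, -0.25], [0, 3, 0], [0, 3, 0], [0, 2.2, 0], [0, 0, 0], [0, 0, 0], [0, 0, 0], [0, 0, 0], [0, 0, 0], [0, 0, 0]]' --dr '[[0, 0, 0], [0, 0, 0], [0, 0, 0], [0, 0, 0], [0, 0, 0], [0, 0, 0], [0, 0, 0], [0, 0, 0], [0, 0, 0], [0, 0, 0]]' --squeeze 25

```text
time: 5.42
tool_pos: [0.4108, -0.1844, 0.0186]
orientation: [-1.571, -0.0, 0.202]
contact_force: [-0.9, -1.0, -0.8]
finger_gap: -0.0004
```

Request:
arm_command --claw '[1, 1, 1, 1, 1]' --travel '[[0, 0, 0], [0, -2, 0], [0, -2, 0], [0, -2, 0], [0, 0, 0]]' --dr '[[0, 0, 0], [0, 0, 0], [0, 0, 0], [0, 0, 0], [0, 0, 0]]'

```text
time: 6.05
tool_pos: [0.4116, -0.1849, 0.0795]
orientation: [-1.573, -0.002, 0.202]
contact_force: [-0.2, -0.7, -0.8]
finger_gap: -0.0004
```

Run:
```python
from h import *
plan([0.5933,-0.2058,0.08],0.21)
snap('wrist','w4');snap('side','s4')
```

```text
at [ 0.4116 -0.1849  0.0795] rpy [-1.573 -0.002  0.202] t 6.05 gap -0.0004 F [-0.2 -0.7 -0.8]
turn rotvec deg [ 0.12 -0.44  0.12]
travel cm (after turn) [17.33 -0.05 -5.83]
```

View pics/w4.png

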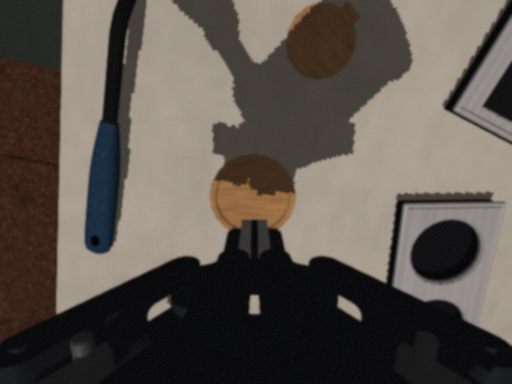

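View pics/s4.png

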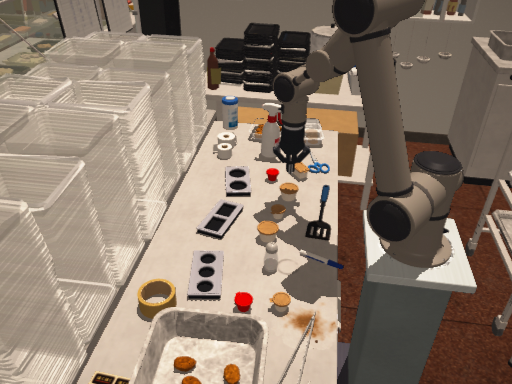

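```bash
python3 - <<'E'
from h import *
s=robot.read_state()
for n in ['wrist','side','scene']:
    c=eyes.calibration(n); print(n,proj(c,s['tool_pos']),'lid',proj(c,[.4103,-.1835,.042]))
f,c=snap('wrist','w5')
E
python3 meas.py w5
python3 - <<'E'
import cv2
s=cv2.imread('pics/s4.png'); cv2.imwrite('pics/s4c.png',cv2.resize(s[120:220,230:350],None,fx=6,fy=6,interpolation=cv2.INTER_CUBIC))
E
```

```text
wrist [[254.49019408 218.65574276]] lid [[254.23413021 200.16868879]]
side [[288.98242945 178.17388238]] lid [[288.39002534 187.04691014]]
scene [[244.95566369 218.5503042 ]] lid [[244.8972614  228.42866576]]
w5 lid px 27 242 area 8510.0 pos centroid [ 0.2379 -0.2572] rect [ 0.2393 -0.2638] [np.float64(43.3), np.float64(166.1)] [np.float64(11.6), np.float64(-88.8)]
w5 lid px 254 194 area 4777.5 pos centroid [ 0.4092 -0.1799] rect [ 0.4089 -0.1797] [np.float64(63.3), np.float64(58.5)] [np.float64(12.7), np.float64(-75.1)]
w5 lid px 29 112 area 4881.5 pos centroid [ 0.2399 -0.1529] rect [ 0.2404 -0.1522] [np.float64(40.9), np.float64(73.7)] [np.float64(11.6), np.float64(-88.6)]
w5 lid px 324 40 area 4179.5 pos centroid [ 0.4338 -0.0654] rect [ 0.434  -0.0661] [np.float64(46.9), np.float64(46.0)] [np.float64(11.6), np.float64(-72.7)]
w5 dark px 448 252 area 2883.0 pos [ 0.5909 -0.2044] [np.float64(56.4), np.float64(57.6)] [np.float64(11.6), np.float64(-66.5)]
w5 dark px 500 96 area 538.0 pos [ 0.5805 -0.0706] [np.float64(15.9), np.float64(33.2)] [np.float64(11.6), np.float64(-64.9)]
w5 dark px 481 60 area 605.0 pos [ 0.5556 -0.0499] [np.float64(75.4), np.float64(5.1)] [np.float64(76.4), np.float64(-14.4)]
w5 dark px 117 61 area 1626.5 pos [ 0.2898 -0.105 ] [np.float64(90.0), np.float64(13.4)] [np.float64(84.6), np.float64(3.7)]
```

View pics/s4c.png

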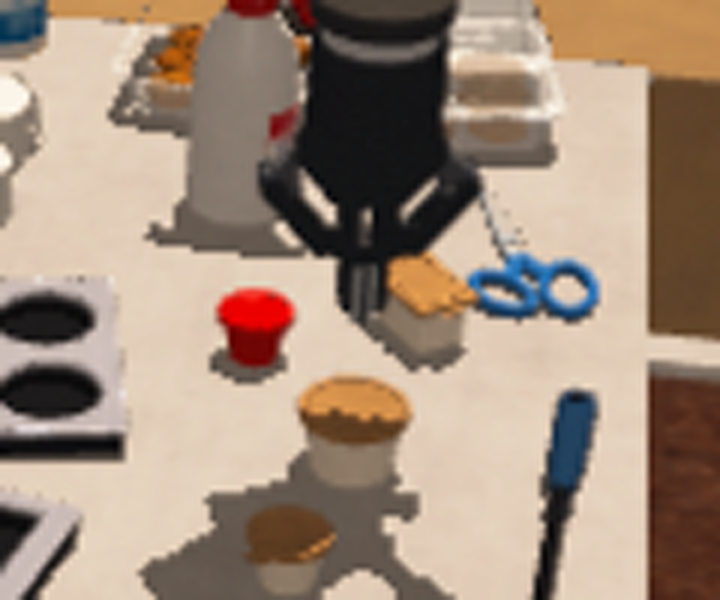

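Run:
```python
from h import *
f,c=snap('scene','sc6'); f2,c2=snap('side','s6')
s=robot.read_state();print(s['tool_pos'])
for f,c,n in((f,c,'a'),(f2,c2,'b')):
    u,v=proj(c,s['tool_pos'])[0]; print(u,v)
    x0,y0=int(u)-40,int(v)-40; z=cv2.resize(f[y0:y0+80,x0:x0+80],None,fx=7,fy=7,interpolation=cv2.INTER_CUBIC)
    q=(int((u-x0+.5)*7),int((v-y0+.5)*7)); cv2.drawMarker(z,q,(0,255,0),0,20,1)
    for dz in (.02,.04):
        w=proj(c,s['tool_pos']+[0,0,dz])[0]; cv2.drawMarker(z,(int((w[0]-x0+.5)*7),int((w[1]-y0+.5)*7)),(255,0,255),0,20,1)
    cv2.imwrite(f'pics/tip_{n}.png',z)
a=cv2.imread('pics/tip_a.png');b=cv2.imread('pics/tip_b.png');cv2.imwrite('pics/tip.png',cv2.resize(np.hstack([a,b]),(800,400)))
```

```text
[ 0.41031524 -0.1840239   0.07762387]
244.85191610444843 218.66977720195638
289.0414233282363 178.29355959400135
```

View pics/tip.png

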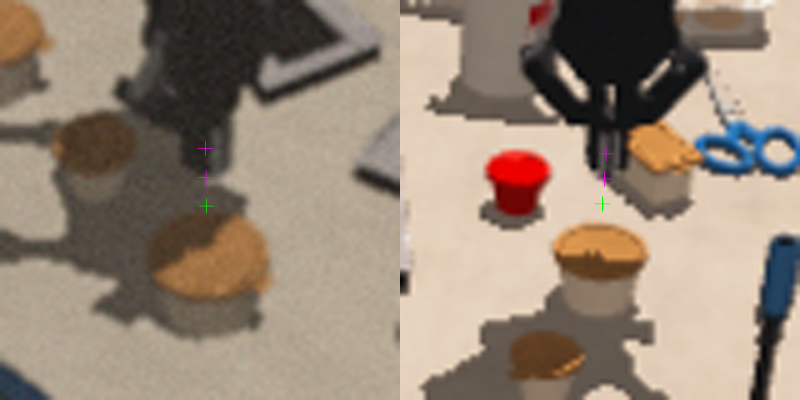

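Request:
arm_command --claw '[0, 0, 0, 0, 0, 0, 0, 0, 0]' --travel '[[0, 0, 0], [0, 0, 0], [0, 0, 0], [0, 0, 0], [0, 3, 0], [0, 3, 0], [0, 1.5, 0], [0, 1, 0], [0, 0, 0]]' --dr '[[0, 0, 0], [0, 0, 0], [0, 0, 0], [0, 0, 0], [0, 0, 0], [0, 0, 0], [0, 0, 0], [0, 0, 0], [0, 0, 0]]'

```text
time: 7.42
tool_pos: [0.4106, -0.1842, -0.0068]
orientation: [-1.57, 0.001, 0.202]
contact_force: [0.1, 0.6, 0.5]
finger_gap: 0.0856
```

Run:
```python
from h import *
plan([0.4103,-0.1835,-0.008],0.2)
f,c=snap('side','s7'); f2,c2=snap('scene','sc7'); 
cv2.imwrite('pics/m7.png',np.hstack([cv2.resize(f[140:210,250:330],(400,350),interpolation=cv2.INTER_CUBIC),cv2.resize(f2[190:260,205:285],(400,350),interpolation=cv2.INTER_CUBIC)]))
```

```text
at [ 0.4106 -0.1842 -0.0068] rpy [-1.57e+00  1.00e-03  2.02e-01] t 7.42 gap 0.0856 F [0.1 0.6 0.5]
turn rotvec deg [-0.04  0.13 -0.03]
travel cm (after turn) [-0.02  0.12  0.08]
```

View pics/m7.png

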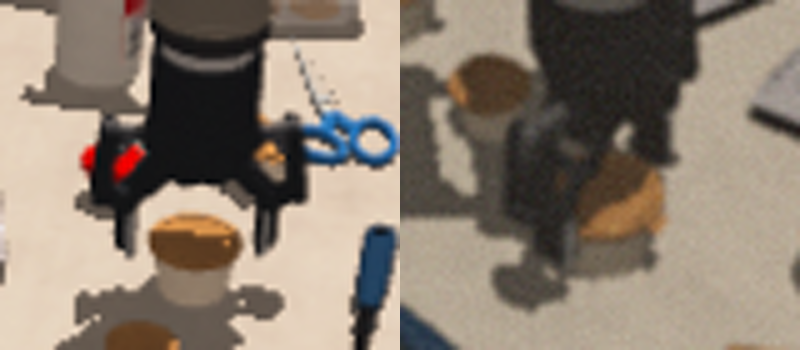

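Request:
arm_command --claw '[0.3, 0.6, 1, 1, 1, 1, 1]' --travel '[[0, 0, 0], [0, 0, 0], [0, 0, 0], [0, 0, 0], [0, 0, 0], [0, 0, 0], [0, 0, 0]]' --dr '[[0, 0, 0], [0, 0, 0], [0, 0, 0], [0, 0, 0], [0, 0, 0], [0, 0, 0], [0, 0, 0]]' --squeeze 25

```text
time: 8.4
tool_pos: [0.4113, -0.1846, -0.0056]
orientation: [-1.572, -0.001, 0.202]
contact_force: [-0.4, 0.2, 5.7]
finger_gap: 0.0633
```

Request:
arm_command --claw '[1, 1, 1, 1, 1, 1]' --travel '[[0, -1, 0], [0, -1, 0], [0, -1, 0], [0, -1, 0], [0, -1, 0], [0, 0, 0]]' --dr '[[0, 0, 0], [0, 0, 0], [0, 0, 0], [0, 0, 0], [0, 0, 0], [0, 0, 0]]'

```text
time: 9.15
tool_pos: [0.4113, -0.1846, 0.0443]
orientation: [-1.572, -0.001, 0.202]
contact_force: [-0.2, 0.3, -1.0]
finger_gap: 0.0639
```

Run:
```python
from h import *
plan([0.5933,-0.2058,0.044],0.21)
f,c=snap('side','s8'); f2,c2=snap('scene','sc8'); snap('wrist','w8')
cv2.imwrite('pics/m8.png',np.hstack([cv2.resize(f[140:210,250:330],(400,350),interpolation=cv2.INTER_CUBIC),cv2.resize(f2[190:260,205:285],(400,350),interpolation=cv2.INTER_CUBIC)]))
```

```text
at [ 0.4113 -0.1846  0.0443] rpy [-1.572e+00 -1.000e-03  2.020e-01] t 9.15 gap 0.0639 F [-0.2  0.3 -1. ]
turn rotvec deg [ 0.07 -0.44  0.08]
travel cm (after turn) [17.36  0.03 -5.86]
```

View pics/m8.png

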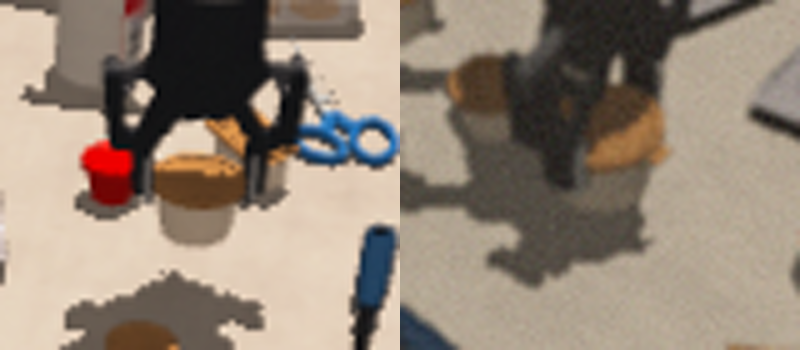

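View pics/w8.png

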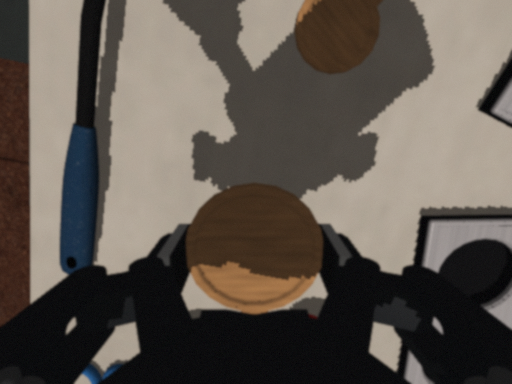

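Run:
```python
from h import *
# lid in gripper
c=dict(np.load('pics/w8.npz'))
print('lid ctr at z=.092', ray(c,254.5,248,.092), 'zs', ray(c,254.5,248,.1))
f=cv2.imread('pics/w2.png');c=dict(np.load('pics/w2.npz'));g=cv2.cvtColor(f,cv2.COLOR_BGR2GRAY)
def rect(tag,cx,cy,h=.1,n=400,z=.018):
    f=cv2.imread(f'pics/{tag}.png');c=dict(np.load(f'pics/{tag}.npz'))
    X,Y=np.meshgrid(np.linspace(cx-h,cx+h,n),np.linspace(cy+h,cy-h,n))
    uv=proj(c,np.c_[X.ravel(),Y.ravel(),np.full(X.size,z)]).astype(np.float32).reshape(n,n,2)
    return cv2.remap(f,uv[...,0],uv[...,1],cv2.INTER_CUBIC)
cv2.imwrite('pics/rl.png',np.hstack([rect('w2',.60,-.245),rect('w2',.61,-.01)]))
```

```text
lid ctr at z=.092 [ 0.40966729 -0.17965578  0.092     ] zs [ 0.40880815 -0.17558756  0.1       ]
```

View pics/rl.png

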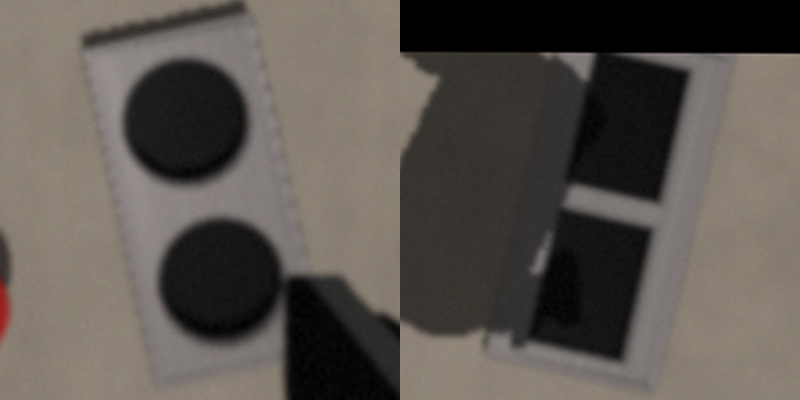

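Run:
```python
from h import *
plan([0.6103,-0.2865,0.044],0.216)
```

```text
at [ 0.4106 -0.1842  0.0433] rpy [-1.57   0.     0.202] t 9.3 gap 0.0641 F [ 0.9 -0.2 -1.3]
turn rotvec deg [-0.03 -0.79 -0.02]
travel cm (after turn) [ 17.31  -0.07 -14.27]
```

Request:
arm_command --claw '[1, 1, 1, 1, 1, 1, 1, 1]' --travel '[[2.5, -0.1, -2.1], [2.5, 0, -2.1], [2.5, 0, -2.1], [2.5, 0, -2.1], [2.5, 0, -2.1], [2.5, 0, -2], [2.3, 0, -1.8], [0, 0, 0]]' --dr '[[0, -0.8, 0], [0, 0, 0], [0, 0, 0], [0, 0, 0], [0, 0, 0], [0, 0, 0], [0, 0, 0], [0, 0, 0]]'

```text
time: 10.3
tool_pos: [0.611, -0.2877, 0.0431]
orientation: [-1.57, 0.0, 0.216]
contact_force: [-0.8, -0.5, -0.7]
finger_gap: 0.0636
```

Run:
```python
from h import *
plan([0.6103,-0.2865,0.044],0.216)
snap('wrist','w9')
plan([0.6103,-0.2865,0.044],0.216)
```

```text
at [ 0.611  -0.2877  0.0431] rpy [-1.57   0.     0.216] t 10.3 gap 0.0636 F [-0.8 -0.5 -0.7]
turn rotvec deg [-0.02  0.02 -0.01]
travel cm (after turn) [-0.04 -0.09  0.14]
at [ 0.6099 -0.287   0.0431] rpy [-1.569e+00  1.000e-03  2.160e-01] t 10.35 gap 0.0638 F [ 0.3  0.2 -1. ]
turn rotvec deg [-0.09  0.02 -0.08]
travel cm (after turn) [ 0.05 -0.09  0.04]
```

View pics/w9.png

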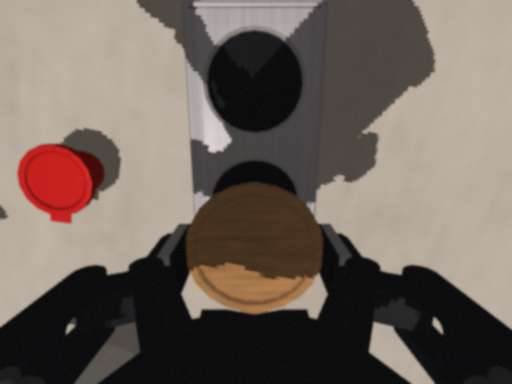

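Run:
```python
from h import *
c=dict(np.load('pics/w9.npz')); a=ray(c,255,81,.018); print(a, a+82e-3*np.array([.2147,-.9767,0]))
```

```text
[ 0.59319252 -0.2051334   0.018     ] [ 0.61079792 -0.2852228   0.018     ]
```

Request:
arm_command --claw '[1, 1, 1, 1, 1]' --travel '[[0, 1.2, 0], [0, 1, 0], [0, 0.7, 0], [0, 0.4, 0], [0, 0, 0]]' --dr '[[0, 0, 0], [0, 0, 0], [0, 0, 0], [0, 0, 0], [0, 0, 0]]'

```text
time: 10.98
tool_pos: [0.6101, -0.2872, 0.0112]
orientation: [-1.57, 0.0, 0.216]
contact_force: [0.9, 0.0, -0.5]
finger_gap: 0.0637
```

Bottom is just about at the upper-deck level; no contact. Continue down.

Request:
arm_command --claw '[1, 1, 1, 1, 1, 1]' --travel '[[0, 0.4, 0], [0, 0.4, 0], [0, 0.3, 0], [0, 0.2, 0], [0, 0, 0], [0, 0, 0]]' --dr '[[0, 0, 0], [0, 0, 0], [0, 0, 0], [0, 0, 0], [0, 0, 0], [0, 0, 0]]'

```text
time: 11.72
tool_pos: [0.6103, -0.2873, -0.0014]
orientation: [-1.571, -0.0, 0.216]
contact_force: [-0.8, 0.2, -1.4]
finger_gap: 0.0638
```

Run:
```python
from h import *
plan([0.6103,-0.2865,0.044],0.216)
f,c=snap('side','s10'); f2,c2=snap('scene','sc10')
cv2.imwrite('pics/m10.png',np.hstack([cv2.resize(f[140:210,200:280],(400,350),interpolation=cv2.INTER_CUBIC),cv2.resize(f2[180:250,270:350],(400,350),interpolation=cv2.INTER_CUBIC)]))
```

```text
at [ 0.6103 -0.2873 -0.0014] rpy [-1.571 -0.     0.216] t 11.72 gap 0.0638 F [-0.8  0.2 -1.4]
turn rotvec deg [0.   0.01 0.01]
travel cm (after turn) [ 0.01 -4.54  0.08]
```

View pics/m10.png

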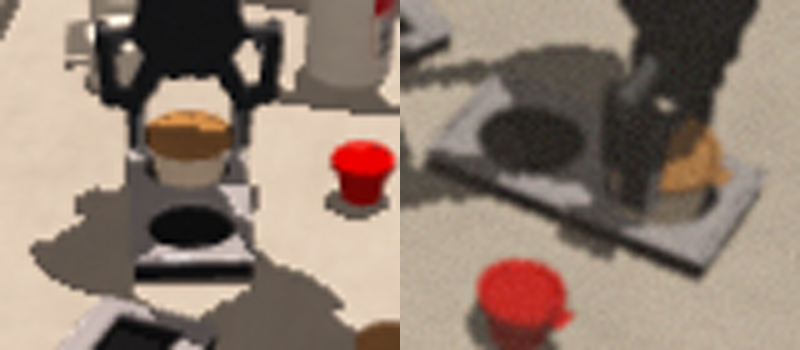

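Request:
arm_command --claw '[1, 1, 0.6, 0.3, 0, 0, 0, 0, 0]' --travel '[[0, 0.1, 0], [0, 0, 0], [0, 0, 0], [0, 0, 0], [0, 0, 0], [0, 0, 0], [0, -3, 0], [0, -5, 0], [0, -5, 0]]' --dr '[[0, 0, 0], [0, 0, 0], [0, 0, 0], [0, 0, 0], [0, 0, 0], [0, 0, 0], [0, 0, 0], [0, 0, 0], [0, 0, 0]]'

```text
time: 12.95
tool_pos: [0.61, -0.2871, 0.1287]
orientation: [-1.57, 0.0, 0.216]
contact_force: [0.7, -0.4, -0.5]
finger_gap: 0.0852
```

Run:
```python
from h import *
plan([0.4555,0.046,0.13],0.216)
f,c=snap('wrist','w11')
```

```text
at [ 0.61   -0.2871  0.1287] rpy [-1.57   0.     0.216] t 12.95 gap 0.0852 F [ 0.7 -0.4 -0.5]
turn rotvec deg [-0.03  0.02 -0.02]
travel cm (after turn) [-7.95 -0.13 35.85]
```

View pics/w11.png

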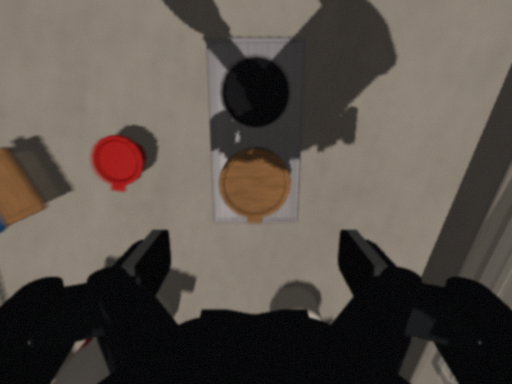

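Request:
arm_command --claw '[0, 0, 0, 0, 0, 0, 0, 0, 0]' --travel '[[-1, 0, 4.5], [-1, 0, 4.5], [-1, 0, 4.5], [-1, 0, 4.5], [-1, 0, 4.5], [-1, 0, 4.5], [-1, 0, 4.5], [-0.95, 0, 4.35], [0, 0, 0]]' --dr '[[0, 0, 0], [0, 0, 0], [0, 0, 0], [0, 0, 0], [0, 0, 0], [0, 0, 0], [0, 0, 0], [0, 0, 0], [0, 0, 0]]'

```text
time: 14.12
tool_pos: [0.4544, 0.0479, 0.1277]
orientation: [-1.57, 0.0, 0.22]
contact_force: [0.4, -0.3, 0.1]
finger_gap: 0.0855
```

```bash
python3 - <<'E'
from h import *
f,c=snap('wrist','w12')
plan([0.4555,0.046,-.008],0.216)
E
python3 meas.py w12
```

```text
at [0.4555 0.0466 0.1278] rpy [-1.571e+00 -1.000e-03  2.190e-01] t 14.18 gap 0.0852 F [ 0.2 -0.3  0.8]
turn rotvec deg [0.02 0.16 0.05]
travel cm (after turn) [-1.000e-02  1.358e+01 -6.000e-02]
w12 lid px 214 278 area 1454.0 pos centroid [ 0.4354 -0.0604] rect [ 0.4352 -0.0609] [np.float64(45.9), np.float64(49.7)] [np.float64(12.6), np.float64(-78.3)]
w12 lid px 11 270 area 261.0 pos centroid [ 0.2297 -0.0975] rect [ 0.2296 -0.0971] [np.float64(23.9), np.float64(39.0)] [np.float64(50.6), np.float64(-48.4)]
w12 lid px 254 183 area 3673.5 pos centroid [0.4544 0.0484] rect [0.4545 0.0489] [np.float64(64.7), np.float64(63.3)] [np.float64(66.5), np.float64(-22.7)]
w12 dark px 404 231 area 2331.0 pos [0.6226 0.0268] [np.float64(73.5), np.float64(44.2)] [np.float64(75.4), np.float64(-20.2)]
w12 dark px 452 66 area 1567.0 pos [0.6078 0.1901] [np.float64(37.6), np.float64(40.7)] [np.float64(12.6), np.float64(-65.8)]
w12 dark px 466 12 area 893.0 pos [0.6027 0.2338] [np.float64(38.9), np.float64(19.8)] [np.float64(12.6), np.float64(-65.0)]
```

View pics/w12.png

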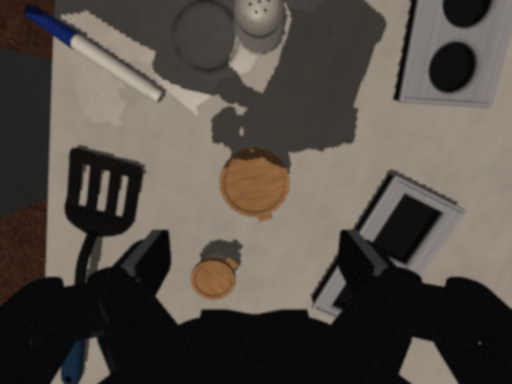

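Request:
arm_command --claw '[0, 0, 0, 0, 0, 0.4, 0.7, 1, 1, 1]' --travel '[[0, 4, 0.15], [0, 4, 0], [0, 3.5, 0], [0, 2.1, 0], [0, 0, 0], [0, 0, 0], [0, 0, 0], [0, 0, 0], [0, 0, 0], [0, 0, 0]]' --dr '[[0, 0, 0], [0, 0, 0], [0, 0, 0], [0, 0, 0], [0, 0, 0], [0, 0, 0], [0, 0, 0], [0, 0, 0], [0, 0, 0], [0, 0, 0]]'

```text
time: 15.42
tool_pos: [0.4565, 0.0469, -0.0073]
orientation: [-1.572, -0.003, 0.216]
contact_force: [-0.3, -2.5, 6.2]
finger_gap: 0.0638
```

Request:
arm_command --claw '[1, 1, 1, 1, 1, 1, 1]' --travel '[[0, 0, 0], [0, -1, 0], [0, -2, 0], [0, -2, 0], [0, -1.5, 0], [0, -1, 0], [0, 0, 0]]' --dr '[[0, 0, 0], [0, 0, 0], [0, 0, 0], [0, 0, 0], [0, 0, 0], [0, 0, 0], [0, 0, 0]]'

```text
time: 16.3
tool_pos: [0.4558, 0.0473, 0.0672]
orientation: [-1.571, -0.002, 0.216]
contact_force: [-0.3, 0.5, -0.2]
finger_gap: 0.0642
```

Run:
```python
from h import *
f,c=snap('wrist','w13')
plan([0.593,-0.2065,.067],0.216)
```

```text
at [0.4553 0.0473 0.0666] rpy [-1.571 -0.     0.216] t 16.35 gap 0.0636 F [ 1.2  0.5 -1.2]
turn rotvec deg [-0.    0.02  0.02]
travel cm (after turn) [  8.01  -0.04 -27.75]
```

View pics/w13.png

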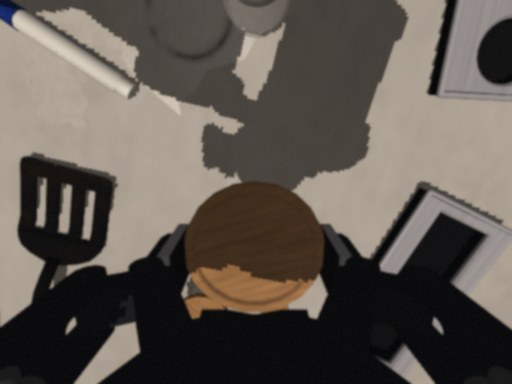

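Request:
arm_command --claw '[1, 1, 1, 1, 1, 1, 1, 1]' --travel '[[1.2, 0, -4.1], [1.2, 0, -4.1], [1.2, 0, -4.1], [1.2, 0, -4.1], [1.2, 0, -4.1], [1, 0, -4], [1, 0, -3.2], [0, 0, 0]]' --dr '[[0, 0, 0], [0, 0, 0], [0, 0, 0], [0, 0, 0], [0, 0, 0], [0, 0, 0], [0, 0, 0], [0, 0, 0]]'

```text
time: 17.35
tool_pos: [0.593, -0.208, 0.065]
orientation: [-1.57, 0.001, 0.214]
contact_force: [-0.4, 0.7, -0.6]
finger_gap: 0.0635
```

Run:
```python
from h import *
f,c=snap('wrist','w14')
plan([0.593,-0.2065,-.003],0.216)
```

```text
at [ 0.5923 -0.2065  0.065 ] rpy [-1.569  0.002  0.215] t 17.4 gap 0.0638 F [-0.4  0.3 -0.5]
turn rotvec deg [-0.09 -0.06 -0.1 ]
travel cm (after turn) [ 0.07  6.8  -0.02]
```

View pics/w14.png

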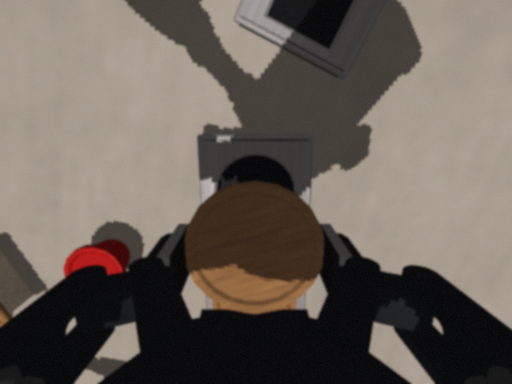

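Request:
arm_command --claw '[1, 1, 1, 1, 1, 1, 1, 1, 1]' --travel '[[0, 2, 0], [0, 1.7, 0], [0, 1, 0], [0, 0.5, 0], [0, 0.5, 0], [0, 0.4, 0], [0, 0.4, 0], [0, 0.2, 0], [0, 0, 0]]' --dr '[[0, 0, 0], [0, 0, 0], [0, 0, 0], [0, 0, 0], [0, 0, 0], [0, 0, 0], [0, 0, 0], [0, 0, 0], [0, 0, 0]]'

```text
time: 18.52
tool_pos: [0.5929, -0.2061, -0.0006]
orientation: [-1.571, 0.0, 0.216]
contact_force: [0.8, 0.5, -1.6]
finger_gap: 0.064
```

Request:
arm_command --claw '[1, 1, 0.6, 0.3, 0, 0, 0, 0, 0]' --travel '[[0, 0.2, 0], [0, 0, 0], [0, 0, 0], [0, 0, 0], [0, 0, 0], [0, 0, 0], [0, -3, 0], [0, -5, 0], [0, -5, 0]]' --dr '[[0, 0, 0], [0, 0, 0], [0, 0, 0], [0, 0, 0], [0, 0, 0], [0, 0, 0], [0, 0, 0], [0, 0, 0], [0, 0, 0]]'

```text
time: 19.65
tool_pos: [0.5927, -0.206, 0.1288]
orientation: [-1.57, 0.0, 0.216]
contact_force: [0.9, -0.3, 0.0]
finger_gap: 0.0853
```

Run:
```python
from h import *
f,c=snap('wrist','w15')
plan([0.435,-0.065,.128],0.18)
```

```text
at [ 0.5961 -0.2076  0.1368] rpy [-1.578 -0.009  0.216] t 19.7 gap 0.0855 F [ 2.1 -1.3  5.4]
turn rotvec deg [0.41 2.08 0.54]
travel cm (after turn) [-13.3    0.88  16.91]
```

View pics/w15.png

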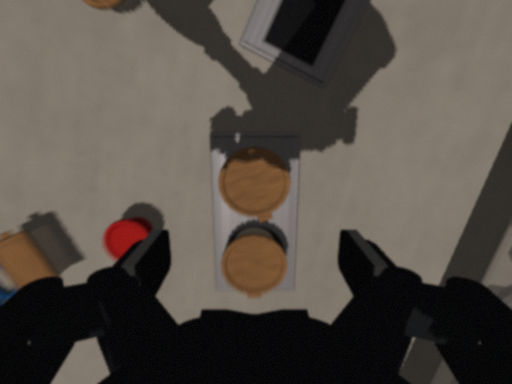

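Request:
arm_command --claw '[0, 0, 0, 0, 0, 0]' --travel '[[-2.8, 0.3, 3.4], [-2.8, 0.3, 3.4], [-2.8, 0.2, 3.4], [-2.8, 0, 3.4], [-2.1, 0, 3.3], [0, 0, 0]]' --dr '[[0, 2, 0], [0, 0, 0], [0, 0, 0], [0, 0, 0], [0, 0, 0], [0, 0, 0]]'

```text
time: 20.45
tool_pos: [0.4289, -0.0635, 0.1197]
orientation: [-1.57, 0.001, 0.183]
contact_force: [0.4, -1.1, 0.3]
finger_gap: 0.0854
```

```bash
python3 - <<'E'
from h import *
f,c=snap('wrist','w16')
plan([0.4352,-0.0645,-.012],0.18)
E
python3 meas.py w16
```

```text
at [ 0.4306 -0.0646  0.1199] rpy [-1.571e+00 -1.000e-03  1.830e-01] t 20.5 gap 0.0851 F [0.9 0.  0.1]
turn rotvec deg [0.03 0.15 0.06]
travel cm (after turn) [ 0.46 13.19 -0.07]
w16 lid px 13 258 area 629.0 pos centroid [ 0.2076 -0.1806] rect [ 0.2065 -0.1817] [np.float64(44.3), np.float64(39.4)] [np.float64(50.0), np.float64(-46.9)]
w16 lid px 261 186 area 1985.5 pos centroid [ 0.4349 -0.0627] rect [ 0.4346 -0.063 ] [np.float64(45.8), np.float64(47.6)] [np.float64(10.5), np.float64(-77.8)]
w16 dark px 429 200 area 2632.0 pos [ 0.6048 -0.0518] [np.float64(68.4), np.float64(44.2)] [np.float64(76.8), np.float64(-18.6)]
w16 dark px 477 124 area 3266.0 pos [0.6235 0.0275] [np.float64(67.2), np.float64(44.5)] [np.float64(76.6), np.float64(-16.6)]
```

View pics/w16.png

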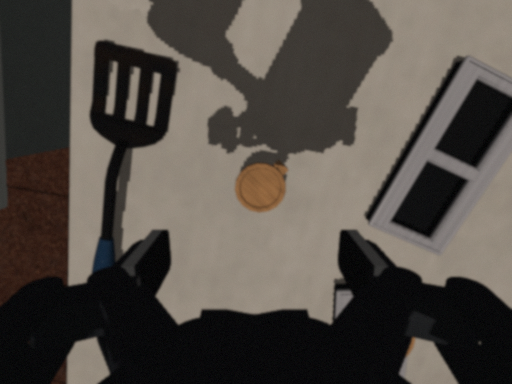

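Request:
arm_command --claw '[0, 0, 0, 0, 0, 0.4, 0.7, 1, 1, 1]' --travel '[[0.45, 4, 0], [0, 4, 0], [0, 3, 0], [0, 1.9, 0], [0, 0, 0], [0, 0, 0], [0, 0, 0], [0, 0, 0], [0, 0, 0], [0, 0, 0]]' --dr '[[0, 0.2, 0], [0, 0, 0], [0, 0, 0], [0, 0, 0], [0, 0, 0], [0, 0, 0], [0, 0, 0], [0, 0, 0], [0, 0, 0], [0, 0, 0]]'

```text
time: 21.75
tool_pos: [0.4359, -0.0646, -0.0085]
orientation: [-1.572, -0.002, 0.178]
contact_force: [-0.4, -0.7, 6.3]
finger_gap: 0.0458
```

Request:
arm_command --claw '[1, 1, 1, 1, 1, 1, 1]' --travel '[[0, 0, 0], [0, 0, 0], [0, -1, 0], [0, -2, 0], [0, -2, 0], [0, -1.5, 0], [0, 0, 0]]' --dr '[[0, 0, 0], [0, 0, 0], [0, 0, 0], [0, 0, 0], [0, 0, 0], [0, 0, 0], [0, 0, 0]]'

```text
time: 22.62
tool_pos: [0.4359, -0.0645, 0.0569]
orientation: [-1.572, -0.003, 0.178]
contact_force: [0.4, -0.2, -0.8]
finger_gap: 0.0454
```

Run:
```python
from h import *
f,c=snap('wrist','w17'); snap('side','s17')
plan([0.6017,0.2410,.056],0.18)
a=cv2.imread('pics/w17.png')[100:,:]; f=cv2.imread('pics/s17.png'); cv2.imwrite('pics/m17.png',np.hstack([a[:, 100:400],cv2.resize(f[150:250,240:340],(284,284),interpolation=cv2.INTER_CUBIC)]))
```

```text
at [ 0.435  -0.0642  0.0555] rpy [-1.571 -0.     0.178] t 22.73 gap 0.0459 F [-0.3 -0.2 -0.9]
turn rotvec deg [ 0.   -0.12  0.01]
travel cm (after turn) [21.87 -0.05 27.04]
```

View pics/m17.png

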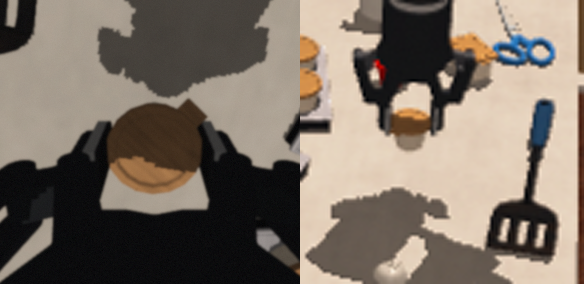

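Run:
```python
from h import *
plan([0.6116,0.1865,.056],0.18)
```

```text
at [ 0.435  -0.0642  0.0555] rpy [-1.571 -0.     0.178] t 22.73 gap 0.0459 F [-0.3 -0.2 -0.9]
turn rotvec deg [ 0.   -0.12  0.01]
travel cm (after turn) [21.87 -0.05 21.5 ]
```

Request:
arm_command --claw '[1, 1, 1, 1, 1, 1, 1, 1]' --travel '[[3.2, 0, 3.1], [3.2, 0, 3.1], [3.2, 0, 3.1], [3.2, 0, 3.1], [3.2, 0, 3.1], [3.2, 0, 3.1], [2.65, 0, 2.85], [0, 0, 0]]' --dr '[[0, 0, 0], [0, 0, 0], [0, 0, 0], [0, 0, 0], [0, 0, 0], [0, 0, 0], [0, 0, 0], [0, 0, 0]]'

```text
time: 23.72
tool_pos: [0.6123, 0.1877, 0.054]
orientation: [-1.57, 0.001, 0.181]
contact_force: [-0.3, 0.1, -0.7]
finger_gap: 0.0458
```

```bash
python3 - <<'E'
from h import *
plan([0.6116,0.1865,.056],0.18)
snap('wrist','w18')
plan([0.6116,0.1865,.056],0.18)
E
python3 meas.py w18
```

```text
at [0.6123 0.1877 0.054 ] rpy [-1.57e+00  1.00e-03  1.81e-01] t 23.73 gap 0.0458 F [-0.3  0.1 -0.7]
turn rotvec deg [-0.02  0.04 -0.05]
travel cm (after turn) [-0.09 -0.2  -0.1 ]
at [0.6114 0.1862 0.0539] rpy [-1.571  0.002  0.18 ] t 23.77 gap 0.0456 F [-0.  -0.4 -0.1]
turn rotvec deg [ 0.   -0.02 -0.14]
travel cm (after turn) [ 0.02 -0.21  0.03]
w18 lid px 256 246 area 6917.0 pos centroid [0.6183 0.1602] rect [0.6192 0.1595] [np.float64(68.2), np.float64(71.5)] [np.float64(14.9), np.float64(-72.9)]
w18 lid px 434 14 area 3505.0 pos centroid [0.6931 0.3245] rect [0.6973 0.3231] [np.float64(81.4), np.float64(19.7)] [np.float64(10.4), np.float64(-66.1)]
w18 dark px 257 184 area 1043.0 pos [0.6115 0.2013] [np.float64(20.9), np.float64(39.2)] [np.float64(73.4), np.float64(-16.6)]
w18 dark px 257 125 area 2074.5 pos [0.6041 0.2433] [np.float64(41.0), np.float64(32.3)] [np.float64(58.9), np.float64(-27.9)]
w18 dark px 268 30 area 1263.5 pos [0.6    0.3038] [np.float64(21.0), np.float64(40.8)] [np.float64(30.2), np.float64(-53.7)]
```

View pics/w18.png

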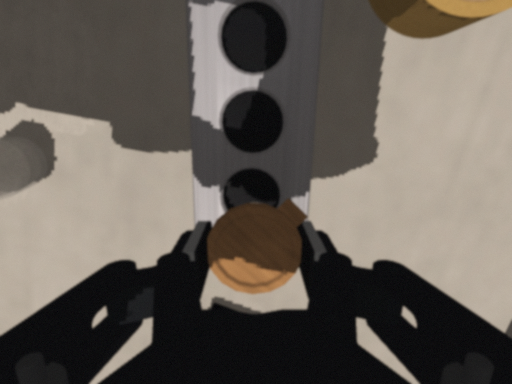

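Run:
```python
from h import *
c=dict(np.load('pics/w18.npz'))
a=ray(c,254,37,.018);b=ray(c,252.5,121.5,.018);t=ray(c,252,169,.018)
d=(b-a)/np.linalg.norm(b-a); print(a,b,np.linalg.norm(a-b),np.degrees(np.arctan2(*d[:2])), 'Hm',b+.055*d,t+.022*d,'half',(a+b)/2+.0825*d)
for z in (.09,.1,.097): print('lid',ray(c,254.5,247.5,z))
```

```text
[0.591755   0.29828799 0.018     ] [0.60039807 0.24522327 0.018     ] 0.05376399670728608 170.74901637849044 Hm [0.60923984 0.19093862 0.018     ] [0.60965093 0.18998314 0.018     ] half [0.60933919 0.19032866 0.018     ]
lid [0.61254757 0.18619876 0.09      ]
lid [0.61159841 0.19128247 0.1       ]
lid [0.61188316 0.18975735 0.097     ]
```

Request:
arm_command --claw '[1, 1, 1, 1, 1, 1, 1]' --travel '[[-0.2, 0, 0.1], [0, 1.7, 0], [0, 1.5, 0], [0, 0.6, 0], [0, 0.4, 0], [0, 0.4, 0], [0, 0, 0]]' --dr '[[0, 0, 0], [0, 0, 0], [0, 0, 0], [0, 0, 0], [0, 0, 0], [0, 0, 0], [0, 0, 0]]'

```text
time: 24.65
tool_pos: [0.61, 0.1862, 0.0094]
orientation: [-1.571, -0.0, 0.178]
contact_force: [-0.5, -0.1, -1.1]
finger_gap: 0.0456
```

Run:
```python
from h import *
snap('wrist','w19'); f,_=snap('side','s19');f2,_=snap('scene','sc19')
plan([0.61,0.189,.056],0.18)
cv2.imwrite('pics/m19.png',np.hstack([cv2.resize(f[210:310,150:250],(400,400),interpolation=cv2.INTER_CUBIC),cv2.resize(f2[120:190,160:230],(400,400),interpolation=cv2.INTER_CUBIC)]))
```

```text
at [0.6103 0.1863 0.0099] rpy [-1.571e+00 -1.000e-03  1.780e-01] t 24.8 gap 0.0457 F [ 0.4 -0.3  0.3]
turn rotvec deg [-0.   -0.12  0.04]
travel cm (after turn) [ 0.02 -4.61  0.27]
```

View pics/m19.png

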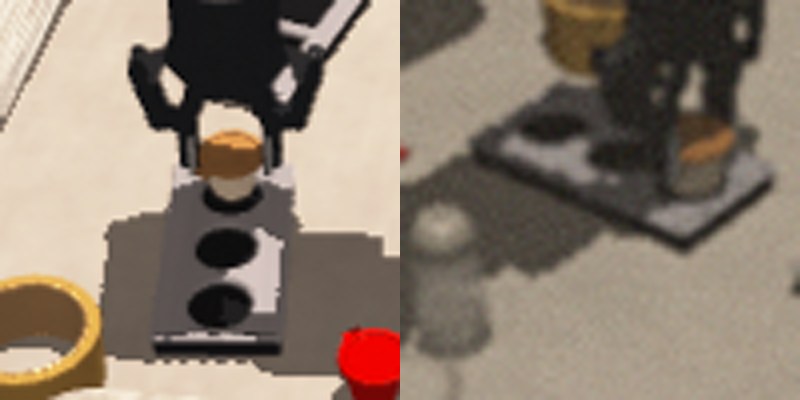

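Run:
```python
from h import *
f=cv2.imread('pics/w19.png');cv2.imwrite('pics/w19c.png',cv2.resize(f[30:330,150:360],None,fx=2,fy=2,interpolation=cv2.INTER_CUBIC))
```

```text
(no output)
```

View pics/w19c.png

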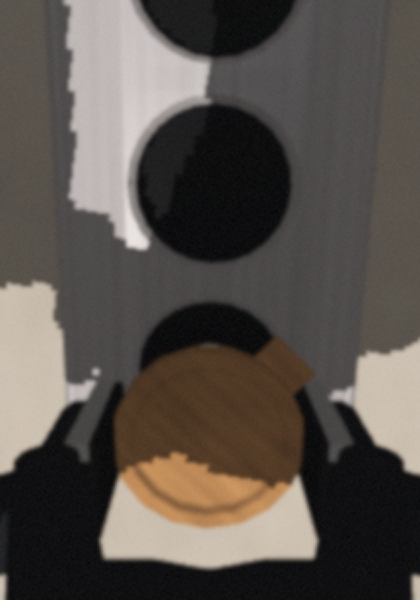

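Run:
```python
from h import *
c=dict(np.load('pics/w19.npz')); cc=-c['R'].T@c['t']; print('cam',cc)
b=ray(c,150+213/2,30+180/2,.018);t=ray(c,150+213/2,30+302/2,.018); t0=ray(c,150+213/2,30+99/2,.018);t1=ray(c,150+213/2,30+262/2,.018)
d=np.array([np.sin(np.radians(10.3)),-np.cos(np.radians(10.3)),0])
print('H0',b,'len',np.linalg.norm(t1-t0),'Hm',b+.055*d,t+.022*d, (t0+t1)/2+.055*d)
for z in (.048,.052,.056): print('lid',ray(c,254,247.5,z))
for z in (.048,.052,.056): print('lid dia',np.linalg.norm(ray(c,254,202.5,z)-ray(c,254,293.5,z)),'width',np.linalg.norm(ray(c,207.5,247.5,z)-ray(c,302,247.5,z)))
```

```text
cam [0.59790827 0.25093632 0.17557316]
H0 [0.6002152  0.24653541 0.018     ] len 0.04348812930675988 Hm [0.61004932 0.19242173 0.018     ] [0.61033066 0.19105223 0.018     ] [0.61021808 0.191498   0.018     ]
lid [0.60971904 0.18597421 0.048     ]
lid [0.60934872 0.18801107 0.052     ]
lid [0.60897839 0.19004793 0.056     ]
lid dia 0.05036837673091432 width 0.04737174581822597
lid dia 0.04878909860822893 width 0.04588642572931753
lid dia 0.04720982048554353 width 0.044401105640408986
```

Request:
arm_command --claw '[1, 1, 1, 1, 1, 1, 1]' --travel '[[0, 0, 0.3], [0, 0.3, 0], [0, 0.3, 0], [0, 0.3, 0], [0, 0.3, 0], [0, 0.2, 0], [0, 0, 0]]' --dr '[[0, 0, 0], [0, 0, 0], [0, 0, 0], [0, 0, 0], [0, 0, 0], [0, 0, 0], [0, 0, 0]]'

```text
time: 25.68
tool_pos: [0.6094, 0.1891, -0.0047]
orientation: [-1.571, 0.0, 0.178]
contact_force: [0.9, -0.3, -1.1]
finger_gap: 0.0454
```

Run:
```python
from h import *
f,_=snap('side','s20');f2,_=snap('scene','sc20')
plan([0.61,0.189,.056],0.18)
cv2.imwrite('pics/m20.png',np.hstack([cv2.resize(f[210:310,150:250],(400,400),interpolation=cv2.INTER_CUBIC),cv2.resize(f2[120:190,160:230],(400,400),interpolation=cv2.INTER_CUBIC)]))
```

```text
at [ 0.6096  0.1891 -0.0045] rpy [-1.571 -0.     0.178] t 25.77 gap 0.0461 F [-0.4  0.1 -0.6]
turn rotvec deg [-0.   -0.12  0.01]
travel cm (after turn) [ 0.04 -6.05 -0.02]
```

View pics/m20.png

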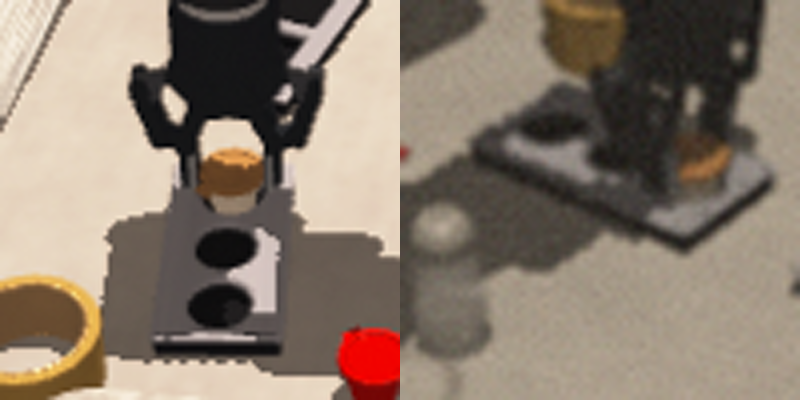

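Pot sits inside the hole (side crop at (235,185)), no contact force. Release and rise.

Request:
arm_command --claw '[1, 0.8, 0.5, 0.2, 0, 0, 0, 0, 0]' --travel '[[0, 0, 0], [0, 0, 0], [0, 0, 0], [0, 0, 0], [0, 0, 0], [0, 0, 0], [0, -3, 0], [0, -5, 0], [0, -5, 0]]' --dr '[[0, 0, 0], [0, 0, 0], [0, 0, 0], [0, 0, 0], [0, 0, 0], [0, 0, 0], [0, 0, 0], [0, 0, 0], [0, 0, 0]]'

```text
time: 26.9
tool_pos: [0.6092, 0.1891, 0.1267]
orientation: [-1.571, 0.001, 0.178]
contact_force: [1.6, 1.0, 0.7]
finger_gap: 0.0854
```

Run:
```python
from h import *
snap('wrist','w21')
plan([0.383,0.32,.122],0.18)
```

```text
at [0.6129 0.1898 0.1348] rpy [-1.571 -0.012  0.178] t 26.95 gap 0.0857 F [2.1 1.1 5.3]
turn rotvec deg [-0.01 -0.11  0.67]
travel cm (after turn) [-20.29   1.28  16.92]
```

View pics/w21.png

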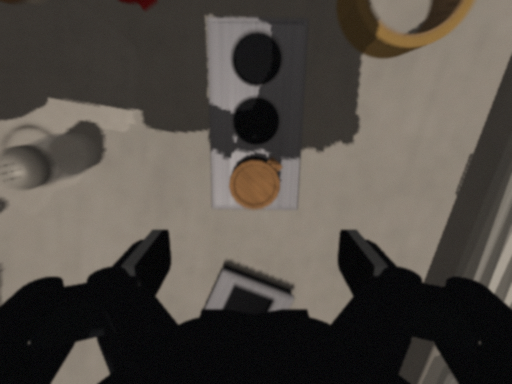

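Request:
arm_command --claw '[0, 0, 0, 0, 0, 0, 0]' --travel '[[-3.5, 0.2, 2.9], [-3.5, 0.2, 2.9], [-3.5, 0.2, 2.9], [-3.5, 0, 2.9], [-3.5, 0, 2.9], [-2.4, 0, 2.6], [0, 0, 0]]' --dr '[[0, 0, 0], [0, 0, 0], [0, 0, 0], [0, 0, 0], [0, 0, 0], [0, 0, 0], [0, 0, 0]]'

```text
time: 27.82
tool_pos: [0.3816, 0.3233, 0.1197]
orientation: [-1.57, 0.0, 0.181]
contact_force: [0.6, 0.1, 0.2]
finger_gap: 0.0852
```

```bash
python3 - <<'E'
from h import *
f,c=snap('wrist','w22')
plan([0.383,0.322,-.009],0.18)
E
python3 meas.py w22
```

```text
at [0.383  0.3227 0.1197] rpy [-1.571e+00 -1.000e-03  1.800e-01] t 27.88 gap 0.0858 F [ 1.  -0.4 -0.2]
turn rotvec deg [-0.01  0.    0.04]
travel cm (after turn) [-1.000e-02  1.287e+01 -7.000e-02]
w22 lid px 428 348 area 309.0 pos centroid [0.6009 0.177 ] rect [0.6015 0.1777] [np.float64(27.0), np.float64(25.8)] [np.float64(10.4), np.float64(-69.7)]
w22 lid px 258 181 area 1951.5 pos centroid [0.3841 0.3281] rect [0.3842 0.3271] [np.float64(45.2), np.float64(47.2)] [np.float64(63.4), np.float64(-26.4)]
w22 lid px 105 112 area 490.0 pos centroid [0.2443 0.3645] rect [0.2448 0.3652] [np.float64(36.8), np.float64(18.4)] [np.float64(78.2), np.float64(-3.3)]
w22 lid px 35 148 area 2934.0 pos centroid [0.1843 0.3224] rect [0.1827 0.3332] [np.float64(95.4), np.float64(83.7)] [np.float64(28.2), np.float64(-67.4)]
w22 lid px 62 44 area 4407.0 pos centroid [0.2075 0.4113] rect [0.2058 0.4099] [np.float64(87.9), np.float64(79.2)] [np.float64(67.4), np.float64(-8.8)]
w22 dark px 446 236 area 973.0 pos [0.5894 0.3002] [np.float64(37.9), np.float64(38.1)] [np.float64(10.4), np.float64(-68.4)]
```

View pics/w22.png

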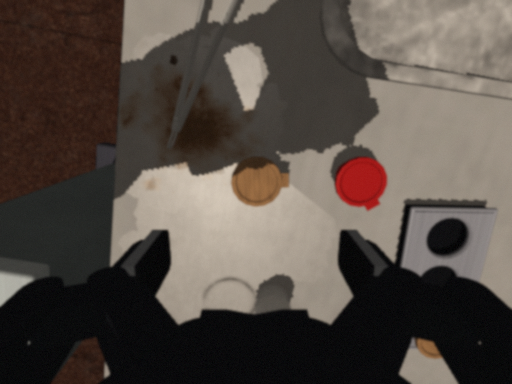

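Request:
arm_command --claw '[0.2, 0.2, 0.2, 0.2, 0.2, 0.4, 0.7, 1, 1, 1]' --travel '[[0.15, 0, 0.35], [0, 4, 0], [0, 4, 0], [0, 3, 0], [0, 1.85, 0], [0, 0, 0], [0, 0, 0], [0, 0, 0], [0, 0, 0], [0, 0, 0]]' --dr '[[0, 0, 0], [0, 0, 0], [0, 0, 0], [0, 0, 0], [0, 0, 0], [0, 0, 0], [0, 0, 0], [0, 0, 0], [0, 0, 0], [0, 0, 0]]'

```text
time: 29.12
tool_pos: [0.3844, 0.3261, -0.0086]
orientation: [-1.57, -0.001, 0.178]
contact_force: [0.1, -1.4, -0.1]
finger_gap: 0.0461
```

Request:
arm_command --claw '[1, 1, 1, 1, 1, 1, 1]' --travel '[[0, 0, 0], [0, 0, 0], [0, -1, 0], [0, -2, 0], [0, -2, 0], [0, -1.5, 0], [0, 0, 0]]' --dr '[[0, 0, 0], [0, 0, 0], [0, 0, 0], [0, 0, 0], [0, 0, 0], [0, 0, 0], [0, 0, 0]]'

```text
time: 30.0
tool_pos: [0.385, 0.3264, 0.0573]
orientation: [-1.57, -0.003, 0.178]
contact_force: [0.4, 0.4, -0.4]
finger_gap: 0.0456
```

Run:
```python
from h import *
f,c=snap('wrist','w23')
plan([0.6002,0.243,.056],0.18)
plan([0.5905,0.297,.056],0.18)
```

```text
at [0.3844 0.326  0.0564] rpy [-1.57e+00 -1.00e-03  1.78e-01] t 30.05 gap 0.0458 F [ 0.3 -0.1 -0.4]
turn rotvec deg [-0.03 -0.12  0.06]
travel cm (after turn) [ 19.74   0.04 -12.03]
at [0.3844 0.326  0.0564] rpy [-1.57e+00 -1.00e-03  1.78e-01] t 30.05 gap 0.0458 F [ 0.3 -0.1 -0.4]
turn rotvec deg [-0.03 -0.12  0.06]
travel cm (after turn) [19.75  0.04 -6.54]
```

View pics/w23.png

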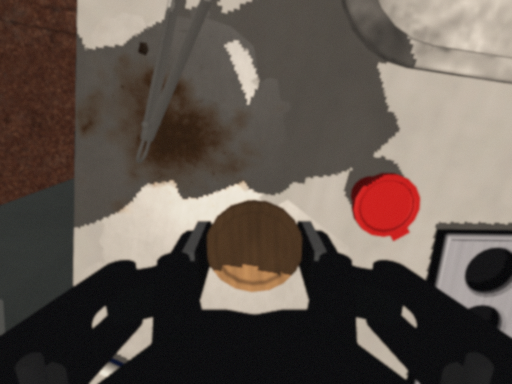

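Request:
arm_command --claw '[1, 1, 1, 1, 1, 1, 1]' --travel '[[3.4, 0, -2.1], [3.4, 0, -2.1], [3.4, 0, -2.1], [3.4, 0, -2.1], [3.4, 0, -2], [2.7, 0, -1.6], [0, 0, 0]]' --dr '[[0, 0, 0], [0, 0, 0], [0, 0, 0], [0, 0, 0], [0, 0, 0], [0, 0, 0], [0, 0, 0]]'

```text
time: 30.92
tool_pos: [0.6005, 0.2412, 0.0544]
orientation: [-1.571, 0.001, 0.176]
contact_force: [0.7, 0.4, -0.2]
finger_gap: 0.0458
```

Run:
```python
from h import *
f,c=snap('wrist','w24')
plan([0.5998,0.2432,.01],0.18)
```

```text
at [0.5991 0.2419 0.0544] rpy [-1.571  0.002  0.177] t 30.98 gap 0.0458 F [-0.5  0.3 -0.8]
turn rotvec deg [-0.   -0.2  -0.14]
travel cm (after turn) [0.1  4.44 0.11]
```

View pics/w24.png

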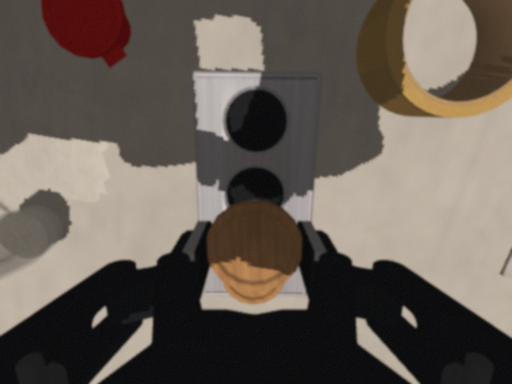

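Request:
arm_command --claw '[1, 1, 1, 1, 1, 1]' --travel '[[0.05, 0, 0.15], [0, 1.7, 0], [0, 1.5, 0], [0, 0.6, 0], [0, 0.6, 0], [0, 0, 0]]' --dr '[[0, 0, 0], [0, 0, 0], [0, 0, 0], [0, 0, 0], [0, 0, 0], [0, 0, 0]]'

```text
time: 31.72
tool_pos: [0.5994, 0.2442, 0.0116]
orientation: [-1.571, 0.001, 0.178]
contact_force: [0.1, 0.2, -0.4]
finger_gap: 0.046
```

Run:
```python
from h import *
f,c=snap('wrist','w25')
plan([0.5998,0.2432,.01],0.18)
f=cv2.imread('pics/w25.png');cv2.imwrite('pics/w25c.png',cv2.resize(f[30:330,150:360],None,fx=2,fy=2,interpolation=cv2.INTER_CUBIC))
```

```text
at [0.5997 0.2442 0.012 ] rpy [-1.571 -0.     0.178] t 31.77 gap 0.0459 F [ 0.2  0.7 -0.5]
turn rotvec deg [-0.   -0.12  0.01]
travel cm (after turn) [-0.01  0.2  -0.1 ]
```

View pics/w25c.png

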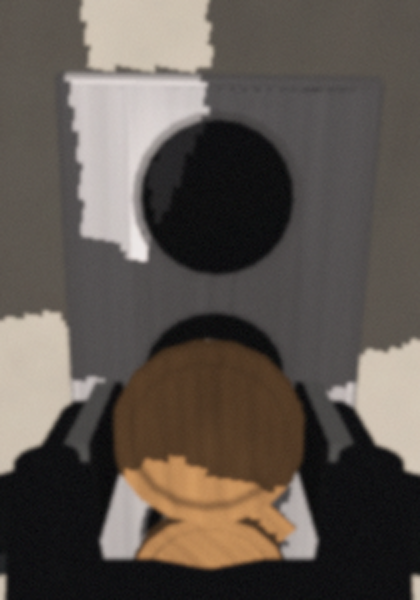

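Request:
arm_command --claw '[1, 1, 1, 1, 1, 1, 1, 1]' --travel '[[0.15, 0, -0.1], [0, 0.4, 0], [0, 0.4, 0], [0, 0.3, 0], [0, 0.3, 0], [0, 0.2, 0], [0, 0, 0], [0, 0, 0]]' --dr '[[0, 0, 0], [0, 0, 0], [0, 0, 0], [0, 0, 0], [0, 0, 0], [0, 0, 0], [0, 0, 0], [0, 0, 0]]'

```text
time: 32.78
tool_pos: [0.6014, 0.2435, -0.0039]
orientation: [-1.571, -0.0, 0.178]
contact_force: [-0.1, 0.1, 0.4]
finger_gap: 0.0457
```

Request:
arm_command --claw '[1, 0.8, 0.5, 0.2, 0, 0, 0, 0, 0, 0]' --travel '[[0, 0, 0], [0, 0, 0], [0, 0, 0], [0, 0, 0], [0, 0, 0], [0, 0, 0], [0, -3, 0], [0, -5, 0], [0, -5, 0], [0, 0, 0]]' --dr '[[0, 0, 0], [0, 0, 0], [0, 0, 0], [0, 0, 0], [0, 0, 0], [0, 0, 0], [0, 0, 0], [0, 0, 0], [0, 0, 0], [0, 0, 0]]'

```text
time: 34.02
tool_pos: [0.6039, 0.2443, 0.1312]
orientation: [-1.57, -0.01, 0.178]
contact_force: [0.3, -0.6, -0.3]
finger_gap: 0.085
```

Run:
```python
from h import *
snap('wrist','w26')
plan([0.381,-0.338,.128],0.78)
```

```text
at [0.6023 0.2438 0.1282] rpy [-1.57  -0.004  0.178] t 34.08 gap 0.0857 F [ 0.5 -0.1 -1.8]
turn rotvec deg [  0.05 -34.5    0.26]
travel cm (after turn) [-5.665e+01  2.000e-02 -2.580e+01]
```

View pics/w26.png

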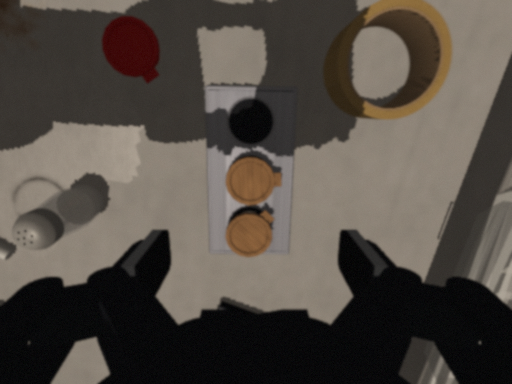

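Run:
```python
from h import *
plan([0.381,-0.338,.128],0.70)
```

```text
at [0.6023 0.2438 0.1282] rpy [-1.57  -0.004  0.178] t 34.08 gap 0.0857 F [ 0.5 -0.1 -1.8]
turn rotvec deg [  0.04 -29.91   0.26]
travel cm (after turn) [-5.441e+01  2.000e-02 -3.025e+01]
```

Request:
arm_command --claw '[0, 0, 0, 0, 0, 0, 0, 0]' --travel '[[0, 0, 0], [0, 0, 0], [0, 0, 0], [-4.5, 0, -2.5], [-4.5, 0, -2.5], [-4.5, 0, -2.5], [-4.5, 0, -2.5], [-4.5, 0, -2.5]]' --dr '[[0, -10, 0], [0, -10, 0], [0, -10, 0], [0, 0, 0], [0, 0, 0], [0, 0, 0], [0, 0, 0], [0, 0, 0]]'

```text
time: 35.08
tool_pos: [0.5083, 0.0015, 0.1245]
orientation: [-1.569, 0.002, 0.702]
contact_force: [0.5, -0.8, 0.5]
finger_gap: 0.0854
```

Request:
arm_command --claw '[0, 0, 0, 0, 0, 0, 0, 0]' --travel '[[-4.5, 0, -2.5], [-4.5, 0, -2.5], [-4.5, 0, -2.5], [-4.5, 0, -2.5], [-4.5, 0, -2.5], [-4.5, 0, -2.5], [-4.5, 0, -2.5], [0, 0, 0]]' --dr '[[0, 0, 0], [0, 0, 0], [0, 0, 0], [0, 0, 0], [0, 0, 0], [0, 0, 0], [0, 0, 0], [0, 0, 0]]'

```text
time: 36.08
tool_pos: [0.3805, -0.3364, 0.1244]
orientation: [-1.569, 0.0, 0.697]
contact_force: [-0.8, 0.7, -0.0]
finger_gap: 0.0856
```

```bash
python3 - <<'E'
from h import *
snap('wrist','w27')
plan([0.381,-0.338,.128],0.70)
E
python3 meas.py w27
```

```text
at [ 0.381  -0.3345  0.1244] rpy [-1.568 -0.     0.698] t 36.12 gap 0.0854 F [-0.   1.1 -0. ]
turn rotvec deg [-0.17 -0.1   0.01]
travel cm (after turn) [-0.23 -0.36 -0.26]
w27 lid px 463 273 area 1064.0 pos centroid [ 0.6043 -0.2712] rect [ 0.6032 -0.2725] [np.float64(33.0), np.float64(67.2)] [np.float64(135.2), np.float64(35.0)]
w27 lid px 498 223 area 1565.5 pos centroid [ 0.5868 -0.2146] rect [ 0.5837 -0.2154] [np.float64(30.1), np.float64(70.7)] [np.float64(40.0), np.float64(-36.6)]
w27 lid px 253 186 area 3093.0 pos centroid [ 0.3802 -0.3389] rect [ 0.379 -0.337] [np.float64(69.7), np.float64(44.0)] [np.float64(125.1), np.float64(36.4)]
w27 dark px 459 185 area 323.0 pos [ 0.5417 -0.2081] [np.float64(65.2), np.float64(6.9)] [np.float64(102.2), np.float64(7.3)]
```

View pics/w27.png

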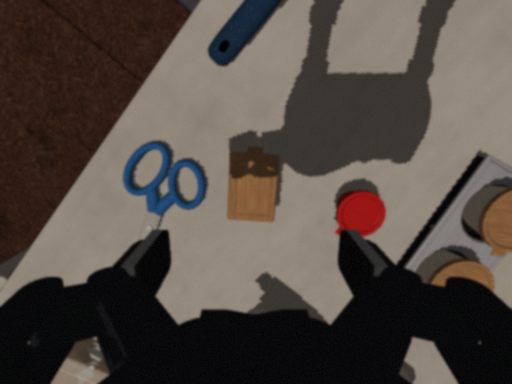

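Request:
arm_command --claw '[0.15, 0.15, 0.15, 0.15, 0.15]' --travel '[[0, 0, 0], [-0.35, 3, -0.3], [0, 3, 0], [0, 1, 0], [0, 0, 0]]' --dr '[[0, 3, 0], [0, 0, 0], [0, 0, 0], [0, 0, 0], [0, 0, 0]]'

```text
time: 36.75
tool_pos: [0.3814, -0.3375, 0.0555]
orientation: [-1.569, -0.0, 0.65]
contact_force: [-0.2, -0.5, -0.1]
finger_gap: 0.0728
```

Run:
```python
from h import *
snap('wrist','w28')
plan([0.380,-0.339,-.008],0.645)
```

```text
at [ 0.3818 -0.3383  0.0563] rpy [-1.571 -0.     0.65 ] t 36.8 gap 0.0728 F [ 0.7 -0.2 -0.6]
turn rotvec deg [-0.    0.28  0.01]
travel cm (after turn) [-0.19  6.43  0.05]
```

View pics/w28.png

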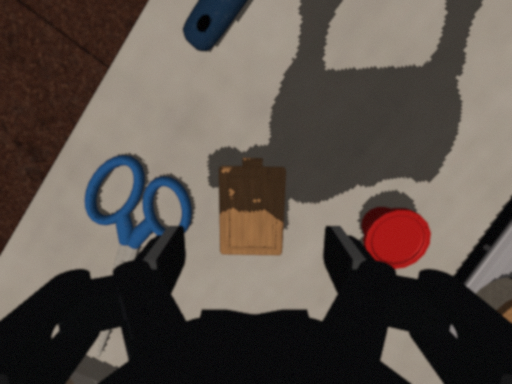

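Request:
arm_command --claw '[0.15, 0.15, 0.15, 0.15, 0.4, 0.7, 1, 1, 1, 1]' --travel '[[-0.15, 2.5, 0], [0, 2.5, 0], [0, 1.4, 0], [0, 0, 0], [0, 0, 0], [0, 0, 0], [0, 0, 0], [0, 0, 0], [0, 0, 0], [0, 0, 0]]' --dr '[[0, 0, 0], [0, 0, 0], [0, 0, 0], [0, 0, 0], [0, 0, 0], [0, 0, 0], [0, 0, 0], [0, 0, 0], [0, 0, 0], [0, 0, 0]]'

```text
time: 38.05
tool_pos: [0.3808, -0.3402, -0.007]
orientation: [-1.573, -0.0, 0.649]
contact_force: [-1.6, 0.9, 5.9]
finger_gap: 0.0452
```

Request:
arm_command --claw '[1, 1, 1, 1, 1, 1]' --travel '[[0, 0, 0], [0, -1, 0], [0, -2, 0], [0, -2, 0], [0, -2, 0], [0, 0, 0]]' --dr '[[0, 0, 0], [0, 0, 0], [0, 0, 0], [0, 0, 0], [0, 0, 0], [0, 0, 0]]'

```text
time: 38.8
tool_pos: [0.3809, -0.3404, 0.0636]
orientation: [-1.574, -0.0, 0.649]
contact_force: [-0.1, 0.4, -1.6]
finger_gap: 0.0453
```

Run:
```python
from h import *
snap('wrist','w29')
plan([0.6058,-0.052,.062],-.23)
```

```text
at [ 0.3803 -0.3398  0.0625] rpy [-1.572 -0.     0.649] t 38.85 gap 0.0453 F [-0.3 -0.7 -0.9]
turn rotvec deg [7.000e-02 5.037e+01 4.000e-02]
travel cm (after turn) [15.39  0.05 33.16]
```

View pics/w29.png

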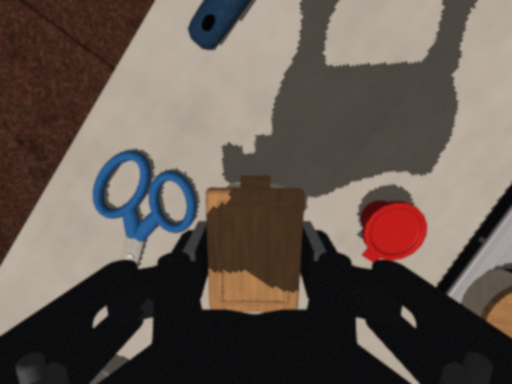

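Request:
arm_command --claw '[1, 1, 1, 1, 1, 1, 1]' --travel '[[0, 0, 0], [0, 0, 0], [0, 0, 0], [0, 0, 0], [0, 0, 0], [0, 0, 0], [0, 0, 0]]' --dr '[[0, 8, 0], [0, 8.6, 0], [0, 8.6, 0], [0, 8.6, 0], [0, 8.6, 0], [0, 8, 0], [0, 0, 0]]'

```text
time: 39.72
tool_pos: [0.3798, -0.339, 0.061]
orientation: [-1.57, 0.001, -0.229]
contact_force: [-0.5, 0.3, -1.3]
finger_gap: 0.0454
```

Request:
arm_command --claw '[1, 1, 1, 1, 1, 1, 1, 1, 1, 1]' --travel '[[1.5, 0, 3.5], [1.7, 0, 3.7], [1.7, 0, 3.7], [1.7, 0, 3.7], [1.7, 0, 3.7], [1.7, 0, 3.7], [1.7, 0, 3.7], [1.7, 0, 3.7], [1.6, 0, 3.3], [0, 0, 0]]' --dr '[[0, 0, 0], [0, 0, 0], [0, 0, 0], [0, 0, 0], [0, 0, 0], [0, 0, 0], [0, 0, 0], [0, 0, 0], [0, 0, 0], [0, 0, 0]]'

```text
time: 40.98
tool_pos: [0.6016, -0.0534, 0.0611]
orientation: [-1.57, 0.001, -0.224]
contact_force: [-0.4, -0.5, -0.5]
finger_gap: 0.0455
```

Run:
```python
from h import *
snap('wrist','w30')
plan([0.6058,-0.052,.02],-.23)
```

```text
at [ 0.6007 -0.0546  0.0611] rpy [-1.571e+00  1.000e-03 -2.260e-01] t 41.02 gap 0.0454 F [-0.7  0.1 -0.3]
turn rotvec deg [ 0.01  0.23 -0.08]
travel cm (after turn) [0.44 4.11 0.37]
```

View pics/w30.png

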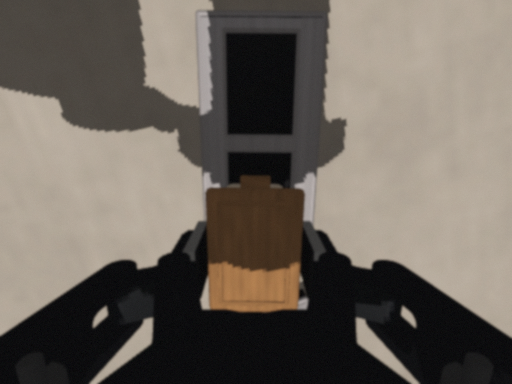

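Request:
arm_command --claw '[1, 1, 1, 1, 1]' --travel '[[0.45, 0, 0.35], [0, 1.5, 0], [0, 1.5, 0], [0, 1.2, 0], [0, 0, 0]]' --dr '[[0, 0, 0], [0, 0, 0], [0, 0, 0], [0, 0, 0], [0, 0, 0]]'

```text
time: 41.65
tool_pos: [0.605, -0.0531, 0.0183]
orientation: [-1.571, 0.003, -0.231]
contact_force: [1.1, -0.2, -0.3]
finger_gap: 0.0455
```

Run:
```python
from h import *
f,c=snap('wrist','w31'); f2,_=snap('side','s31')
plan([0.6058,-0.052,.02],-.23)
cv2.imwrite('pics/m31.png',np.hstack([cv2.resize(f[30:330,150:360],(420,600)),cv2.resize(f2[165:250,190:270],(380,600))]))
```

```text
at [ 0.6062 -0.0532  0.0199] rpy [-1.571  0.    -0.231] t 41.75 gap 0.0454 F [-0.1 -1.8 -1.3]
turn rotvec deg [-0.   -0.03 -0.  ]
travel cm (after turn) [-0.06 -0.01  0.11]
```

View pics/m31.png

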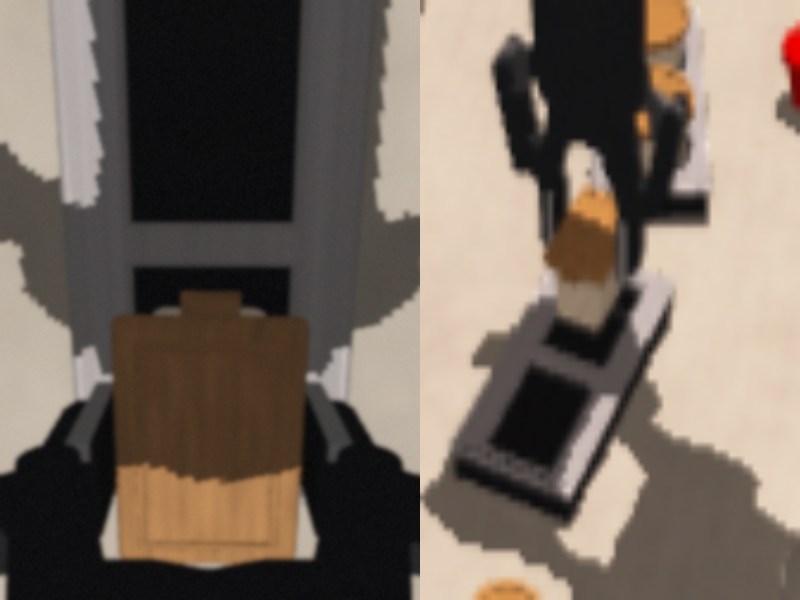

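Run:
```python
from h import *
c=dict(np.load('pics/w31.npz'))
d=np.array([-np.sin(.23),-np.cos(.23),0])
e=ray(c,256,163.5,.018); e2=ray(c,256,140,.018);print('hole from edge',e+.0345*d,'from upper hole bottom edge',e2+(.013+.0345)*d)
for z in (.064,.067,.07): print('lid',z,ray(c,255,(318/2+30+558/2+30)/2,z), 'top edge',ray(c,255,189,z)+.033*d)
```

```text
hole from edge [ 0.60616636 -0.052577    0.018     ] from upper hole bottom edge [ 0.60637856 -0.05157621  0.018     ]
lid 0.064 [ 0.6059574  -0.05062991  0.064     ] top edge [ 0.60514859 -0.0540062   0.064     ]
lid 0.067 [ 0.60631051 -0.04909911  0.067     ] top edge [ 0.60533451 -0.05319135  0.067     ]
lid 0.07 [ 0.60666362 -0.0475683   0.07      ] top edge [ 0.60552044 -0.05237651  0.07      ]
```

Aligned within a couple of mm. Lower and release.

Request:
arm_command --claw '[1, 1, 1, 1, 1, 1, 1, 1]' --travel '[[0, 0.5, 0], [0, 0.5, 0], [0, 0.4, 0], [0, 0.4, 0], [0, 0.3, 0], [0, 0.2, 0], [0, 0, 0], [0, 0, 0]]' --dr '[[0, 0, 0], [0, 0, 0], [0, 0, 0], [0, 0, 0], [0, 0, 0], [0, 0, 0], [0, 0, 0], [0, 0, 0]]'

```text
time: 42.75
tool_pos: [0.6062, -0.0531, -0.0029]
orientation: [-1.571, -0.0, -0.231]
contact_force: [-0.8, -0.2, -1.0]
finger_gap: 0.0451
```

Request:
arm_command --claw '[1, 1, 0.8, 0.5, 0.2, 0, 0, 0, 0, 0]' --travel '[[0, 0.1, 0], [0, 0, 0], [0, 0, 0], [0, 0, 0], [0, 0, 0], [0, 0, 0], [0, 0, 0], [0, -3, 0], [0, -5, 0], [0, -5, 0]]' --dr '[[0, 0, 0], [0, 0, 0], [0, 0, 0], [0, 0, 0], [0, 0, 0], [0, 0, 0], [0, 0, 0], [0, 0, 0], [0, 0, 0], [0, 0, 0]]'

```text
time: 44.0
tool_pos: [0.6058, -0.0531, 0.1272]
orientation: [-1.571, 0.001, -0.231]
contact_force: [1.6, -0.4, -0.0]
finger_gap: 0.0856
```

Request:
arm_command --claw '[0, 0, 0, 0, 0, 0, 0, 0]' --travel '[[-2, -5, 0], [-2, -5, 0], [-2, -3, 0], [-2, 0, 0], [-2, 0, 0], [0, 0, 0], [0, 0, 0], [0, 0, 0]]' --dr '[[0, 0, 0], [0, 0, 0], [0, 0, 0], [0, 0, 0], [0, 0, 0], [0, 0, 0], [0, 0, 0], [0, 0, 0]]'

```text
time: 45.0
tool_pos: [0.5093, -0.0305, 0.2557]
orientation: [-1.571, 0.0, -0.231]
contact_force: [-0.4, -0.3, 0.4]
finger_gap: 0.0854
```

Run:
```python
from h import *
snap('wrist','w32'); f2,_=snap('side','s32');f3,_=snap('scene','sc32')
plan([0.5,-.25,.26],-.23)
cv2.imwrite('pics/m32.png',np.hstack([cv2.resize(f2[150:310,170:330],(400,400),interpolation=cv2.INTER_CUBIC),cv2.resize(f3[120:290,160:330],(400,400),interpolation=cv2.INTER_CUBIC)]))
```

```text
at [ 0.5091 -0.0304  0.2557] rpy [-1.571  0.    -0.231] t 45.15 gap 0.0853 F [-0.3  0.3 -0.7]
turn rotvec deg [-0.01 -0.04 -0.02]
travel cm (after turn) [  4.12  -0.43 -21.59]
```

View pics/m32.png

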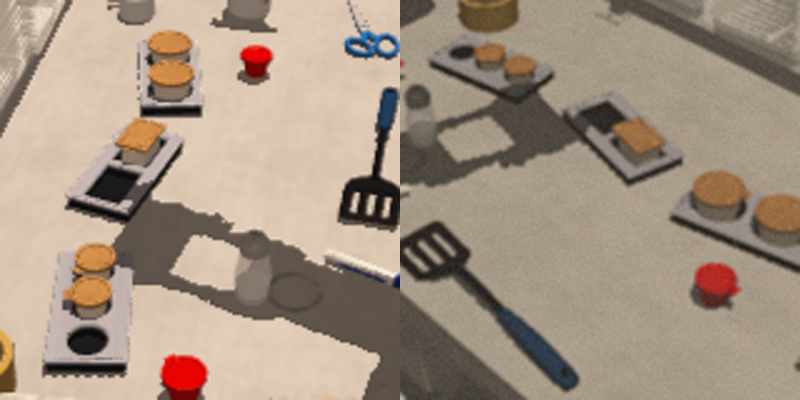

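View pics/w32.png

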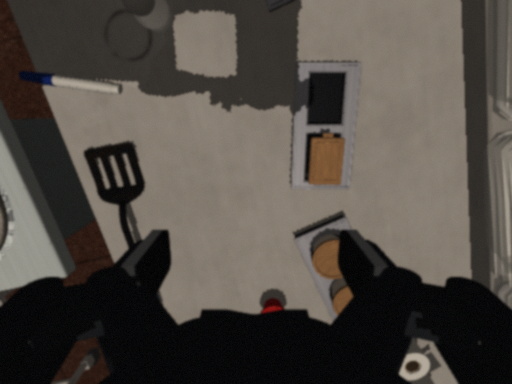

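```bash
cat > chk.py <<'E'
from h import *
import sys
T={'LA':([.593,-.205],.042),'LB':([.6105,-.285],.042),'O':([.606,-.0525],.038),'S-':([.610,.1905],.034),'S0':([.6005,.2445],.034)}
for tag in sys.argv[1:]:
    f=cv2.imread(f'pics/{tag}.png');c=dict(np.load(f'pics/{tag}.npz'));hsv=cv2.cvtColor(f,cv2.COLOR_BGR2HSV);m=cv2.inRange(hsv,(8,95,50),(22,255,255))
    m=cv2.morphologyEx(m,cv2.MORPH_OPEN,np.ones((3,3),np.uint8))
    n,l,s,ce=cv2.connectedComponentsWithStats(m)
    for k,(p,h) in T.items():
        uv=proj(c,[p[0],p[1],h+.003])[0]
        if not(0<uv[0]<511 and 0<uv[1]<383): continue
        d=[np.hypot(*(ce[i]-uv)) if i and s[i,4]>60 else 1e9 for i in range(n)]; i=int(np.argmin(d))
        if d[i]<40: print(tag,k,'pred',uv.round(1),'seen',ce[i].round(1),'pos-hole mm',((ray(c,*ce[i],h+.001)[:2]-p)*1e3).round(1),'area',s[i,4])
E
python3 chk.py w32 w26 w15 s32 sc32
```

```text
w32 LA pred [334.8 260.6] seen [327.3 259.1] pos-hole mm [-10.3   3.8] area 901
w32 LB pred [353.7 302.7] seen [341.7 298.7] pos-hole mm [-16.9  10.1] area 375
w32 O pred [326.2 160.2] seen [325.5 159.2] pos-hole mm [-0.2  1.1] area 1588
w26 S- pred [249.8 234.2] seen [249.6 233.3] pos-hole mm [-0.3  0.1] area 1687
w26 S0 pred [249.8 181.5] seen [251.3 180. ] pos-hole mm [1.2 1.2] area 1933
w15 LA pred [254.9 184.1] seen [253.8 186. ] pos-hole mm [-0.5 -2.6] area 3408
w15 LB pred [254.7 263.5] seen [253.8 263.7] pos-hole mm [-0.6 -1.6] area 3137
s32 LA pred [237.7 177.9] seen [238.1 179. ] pos-hole mm [-1.9  3.6] area 170
s32 LB pred [237.  166.1] seen [237.1 166.9] pos-hole mm [-1.   2.4] area 150
s32 O pred [225.5 202.9] seen [225.6 203.8] pos-hole mm [-0.7  2.1] area 180
s32 S- pred [207.  252.2] seen [206.4 260. ] pos-hole mm [-5.5 29.9] area 383
s32 S0 pred [205.8 265.5] seen [206.4 260. ] pos-hole mm [  4.  -24.1] area 383
sc32 LA pred [295.6 199.8] seen [295.6 200.3] pos-hole mm [0.2 0. ] area 289
sc32 LB pred [321.7 209.9] seen [322.4 210.6] pos-hole mm [ 0.7 -2.2] area 317
sc32 O pred [260.3 176.6] seen [260.7 177. ] pos-hole mm [ 0.9 -0.6] area 211
sc32 S- pred [209.7 147. ] seen [203.8 144.9] pos-hole mm [-3.7 26.6] area 188
sc32 S0 pred [197.3 142.1] seen [203.8 144.9] pos-hole mm [  5.8 -27.4] area 188
```

```bash
python3 -c "
from cell import sign_off
print(sign_off())"
```

```text
the job is handed in; nothing more can be done
None
```

I put all five pots in their racks and handed the job in at about 45 s of the 112 s. The sign-off gave no verdict. The two large pots are in rack_large, the two small ones in the middle and −y holes of rack_small, and the oblong one is lengthwise in the −y hole of rack_oblong.

**Last checks:** in the unobstructed views each pot measured within about 4 mm of its hole's centre, against the 9 mm allowed. No pot met resistance as it was lowered to about 3–4 mm above the rack's underside. They all look upright in the pictures. The gripper was open and clear above the counter when I handed in. The salt shaker still stands where it was. I never went near the spray bottle, but I did not measure it again at the end.

**Checks that disagreed:**
- **First grasp:** it closed just above the lid without touching the pot. In the pictures the fingertips sat about 25 mm above the reported TCP, so I lowered all later grasps by about that much.
- **Final picture numbers:** the last wrist view gave large offsets for the large pots because the fingers partly hid them. In the side and overview views the two small lids merged into one patch. I left those out and relied on the clearer views.

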